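# Bring a second stage round the guide rail and dock it at the flow-test head

### The arm

A 6-joint arm with a two-finger parallel gripper is mounted at the origin on the work surface. World frame = base frame: x ahead of the robot, y to its left, z up, the work surface at z = 0. Lengths are in m, angles in rad, forces in N, time in s.
With the tool pointing down it reaches from about 0.2 to 0.875 m from the base axis. Payload 3.4 kg.
Tool frame: the origin (TCP) lies midway between the tips of the shut fingers; the grasp point (between the pads) lies r.grip_depth behind it (r.grip_depth is the distance from the TCP to the grasp point, in m); z points along the fingers, x is the direction in which the jaws open and shut, and the axes are right-handed (so a half turn about z gives the same grasp; the last joint's range is limited). The gripper opens to 94 mm and grips with 3 to 60 N. Pads are 16 mm wide; open, the fingers measure 119 mm over their backs; the gripper's body (75 mm by 177 mm) begins 78 mm behind the grasp point.
Start: joints at [1.113, 0.276, 1.505, -0, 1.361, -0.121], TCP at [0.19, 0.543, 0.205] pointing down, gripper open.
Joint ranges: [-2.89, 2.89], [-0.75, 2.08], [0.22, 2.7], [-1.18, 4.32], [0.11, 2.71], [-2.7, 2.7]. Speed limits (rad/s): [2.57, 2.57, 3.14, 3.14, 3.14, 3.14].

### API

Orientations are given as a rotation vector (axis times angle).
In Python, from cell import r gives the robot as it stands.
- The arm moves only by the tool drive_tool, never from a script. Its argument "increments" is a list of rows, each an object of numbers: "tx", "ty", "tz": the shift along the world's x, y, z in units of 40 mm (1.0 is 40 mm); "rx", "ry", "rz": the turn, a rotation vector about the world's x, y, z in units of 0.1 rad (1.0 is 0.1 rad). In form: [{"tx": .., "ty": .., "tz": .., "rx": .., "ry": .., "rz": ..}, ...]. A call has 1 to 12 rows; each row shifts and turns the commanded pose from where the row before left it; what a row does not reach is not made up. A row lasts 1/12 s, in which the tool goes at most 41.7 mm and 7.16 degrees, less where a joint would pass 70% of its speed; a pose out of reach is approached as far as the arm can. A call with a number of a shift or a turn outside -1 to 1 is refused whole. A call with a gripper value outside its range is refused whole. "claw" is the gripper's target within -1 to 1 (fully open at 1, half-way at 0, shut at -1), set as the call begins (left out, the last holds). The fingers move at their own pace and stop on an object; "newtons" is the grip in N (left out, the last holds). Time passes only in rows, so rows that do not move let the fingers close. It gives the time, the measured TCP pose, the force and the opening at its end, in the units of the state.
- r.state(): the state, without advancing time (a new reading comes with each control period).
- r.get_image(name): name is "scene" or "top" or "wrist"; returns (picture, depth): 480x640x3 uint8, red, green, blue; 480x640 float32, m along the optical axis (not along the pixel's ray), 0 where there is no reading.
- r.camera_params(name): a dict with "fx", "fy", "cx", "cy" (pixels), "origin" and "attitude" of the camera in the world; the wrist camera has in their place "T_tool_cam" (4x4, takes a point from camera to tool coordinates, whose origin is the TCP and whose axes are the tool frame's). Camera axes: x right, y down, z forward; pixel columns grow to the right and rows downward; lengths in m; the calibration is good to about 2 mm. A picture is of the moment at which its call begins: read the wrist's pose just before it. camera_params takes no time and is no camera call.
- r.finish_job(): hands the job in, once; it reports no verdict.
The state is a dict: "t": time; "joint_pos": joint angles; "joint_vel": joint speeds; "joint_torque": joint torques, N m; "position": TCP position; "tcp_rot": TCP orientation; "ft_force": force on the tool from outside, world axes, zero at the start; "ft_torque": the same for the moment, N m; "opening": finger opening in m.
Only numpy, scipy, OpenCV 4.12 (cv2) and the standard library are available. Lean on these libraries where they do the work, as an engineer would, in place of code of your own. Each camera call takes 0.05 s, during which the arm holds its last target.

### The job

Push the carrier with the clamped second stage along its guide rail, round the corner and gently home against the sprung adapter of the test head, until the ball catch has snapped in and holds it there with the adapter pressed back. Keep the carrier down on its rails, never force it against rails or adapter, leave the other things on the bench alone, and let go.

Things in the scene. Friction and masses are not known exactly. Their poses are not given: they have to be found in the camera images.
- stand: Guide-rail stand, fixed: aluminium L-plate 6 mm thick; two steel rails 12 mm wide, tops 20 mm above the bench, form a channel 27 mm wide. Origin: bend centre, on the bench top, z up. Channel mid-line in its x, y (mm): leg one along +x at y = -95, from x = -193 to 0; quarter circle of radius 95 about the origin, turning left, to (95, 0); leg two along +y at x = 95.
- home (a point): Point on the stand at x = 95, y = 48 mm, 47 mm above the bench: where the post's middle is when the carrier is home if the head is at mid setting. The head is clamped up to 18 mm either way along leg two, its setting is not measured, and all of adapter, catch and home shift with it: home must be found by feel.
- head_front (a point): Point on the stand 142 mm up leg two (x = 95, y = 142), 66 mm above the bench: mid-setting place of the face of the free sprung adapter, a brass disc of 36 mm diameter facing down leg two. Behind it is the test head, a grey block 72 mm wide, 98 mm tall, from y = 152 to 212 mm, dial gauge on top (to 160 mm). A ball catch juts into the channel at about y = 103 mm from its +x side.
- post (a point): The carrier's push post: upright steel post 16 mm in diameter, from 30 to 64 mm above the bench; this point is on its axis, 47 mm above the bench. It stands 20 mm behind the second stage, straight above the rear guide pin, so it travels along the channel's mid-line with 1.5 mm of play each side. It can be pushed from behind or gripped from above.
- carrier: Loose work carrier, about 0.9 kg: deck 96 x 62 x 10 mm on the rail tops, two round guide pins (24 mm diameter, 64 mm apart, 10 mm long) in the channel, and clamped on it a black second stage (case 63 mm diameter, top 99 mm above the bench, inlet on its right). Origin: middle of the deck's underside, midway between the pins; x forward (travel), z up; post at x = -32 mm.
- tube_end (a point): Centre of the front end of the second stage's mouthpiece tube (25 mm diameter), 64 mm ahead of the carrier's origin, 66 mm above the bench; it meets the adapter. The carrier slides with 1 to 3 N. Passing the catch, from 19 mm to about 9 mm before home, takes 6 to 12 N, then the push drops; from 2 mm before home the adapter pushes back.
- adapter (a joint): How far the sprung adapter is pressed back, in m: 0 free, 0.002 with the carrier home and caught, 0.005 bottomed; 2.5 N per mm. More than 18 N on the adapter, or 40 N in all between carrier and stand (the carrier's weight included), does damage.
- spare_housing: Black second-stage housing, 64 mm diameter, lying on the small cast-iron turntable (130 mm diameter, top 41 mm above the bench): leave alone. Origin: centre of its underside.
- mouthpiece: Pale orange mouthpiece, 60 mm wide, lying outside the bend: leave alone. Origin: centre of its underside.
- lever_arm: Aluminium lever arm, 62 mm long, 12 mm high, lying beside leg one: leave alone. Origin: its underside.
- poppet_housing: Brass poppet housing, 24 mm diameter, 36 mm tall, standing inside the bend: leave alone. Origin: centre of its underside.
- cover_ring: Smoky grey cover ring, 74 mm diameter, 9 mm high, lying inside the bend: leave alone. Origin: centre of its underside.
- hook_driver: Screwdriver, 170 mm long, lying on the right of the bench: leave alone. Origin: its underside.
- grease_jar: White jar, 52 mm diameter, 50 mm tall, on the right of the bench: leave alone. Origin: centre of its underside.

How it is judged:
By the outcome, as a careful person would: the job done as asked, in the order asked, and still so for the second after the job is handed in, with the robot touching nothing.
It also fails if it takes over 72 s, if anything falls off the work surface, if the arm or the gripper's body presses on something with over 40 N, if the wrist force passes 120 N, or if a joint passes its speed limit or range.

## Working session

There is one attempt and no reset: what is moved stays moved. The work goes in short steps, Python scripts to look and compute and a tool call to move; the robot and the scene stay as the last step left them, time stands still between calls to the robot, and variables do not carry over. Pictures are saved under pics/ and viewed, and the job is handed in when it is done.

Besides the shell and the picture viewer there is one more tool, called as a command line: name --argument value ..., lists and objects as JSON in quotes. drive_tool: Moves the arm, as the interface text tells. Shifts and turns lie within -1 to 1; 1 stands for 40 mm of shift or 0.1 rad of turn. Its arguments: {"type":"object","properties":{"increments":{"type":"array","items":{"type":"object","properties":{"tx":{"type":"number"},"ty":{"type":"number"},"tz":{"type":"number"},"rx":{"type":"number"},"ry":{"type":"number"},"rz":{"type":"number"}}}},"claw":{"type":"number"},"newtons":{"type":"number"}},"required":["increments"]}

```bash
mkdir -p pics; ls
cat > h.py <<'E'
import numpy as np, cv2
from scipy.spatial.transform import Rotation as R
from cell import r
def save(img,name): cv2.imwrite('pics/'+name,img[:,:,::-1])
E
python3 - <<'E'
from h import *
s=r.state();print(s, r.grip_depth)
for n in('scene','top','wrist'):
    im,d=r.get_image(n); save(im,n+'0.png'); np.savez('pics/'+n+'0.npz',im=im,d=d)
    print(n,r.camera_params(n))
E
```

```text
pics
{'t': 0.0, 'joint_pos': array([ 1.11298171e+00,  2.76586662e-01,  1.50611268e+00, -3.68721358e-05,
        1.36069074e+00, -1.21011554e-01]), 'joint_vel': array([-0.00026878, -0.00056911, -0.00101729, -0.00139039,  0.00014105,
        0.00053375]), 'joint_torque': array([-8.61825156e-04, -4.04588521e+01, -2.37231374e+01,  7.05491309e-02,
        3.44281399e-02, -1.50308138e-04]), 'position': array([0.18979492, 0.5421763 , 0.20461765]), 'tcp_rot': array([ 2.56161397e+00,  1.81718441e+00, -2.45553131e-03]), 'ft_force': array([-0.44077425,  0.29634322,  0.2185164 ]), 'ft_torque': array([-0.05226619, -0.02005026,  0.01363554]), 'opening': 0.09391815801311186} 0.0188
scene {'fx': 448.230247514144, 'fy': 448.230247514144, 'cx': 326.0860575109023, 'cy': 233.9292430822908, 'origin': array([ 0.96730967, -0.53646079,  1.20665009]), 'attitude': array([-2.5011969 , -0.7601862 ,  0.22794518])}
top {'fx': 544.2990007861907, 'fy': 544.2990007861907, 'cx': 315.8192938215925, 'cy': 249.31519231422024, 'origin': array([0.30131323, 0.0366434 , 1.59962673]), 'attitude': array([-2.15003246,  2.09723607, -0.20634231])}
wrist {'fx': 416.17186852053266, 'fy': 416.17186852053266, 'cx': 321.3408214143999, 'cy': 239.52507858708182, 'T_tool_cam': array([[ 9.99999356e-01,  9.55702487e-04,  6.11912491e-04,
        -7.85252632e-04],
       [-1.08567024e-03,  9.62658831e-01,  2.70715344e-01,
        -7.88709504e-02],
       [-3.30339636e-04, -2.70715834e-01,  9.62659248e-01,
        -1.78394371e-01],
       [ 0.00000000e+00,  0.00000000e+00,  0.00000000e+00,
         1.00000000e+00]])}
```

View pics/scene0.png

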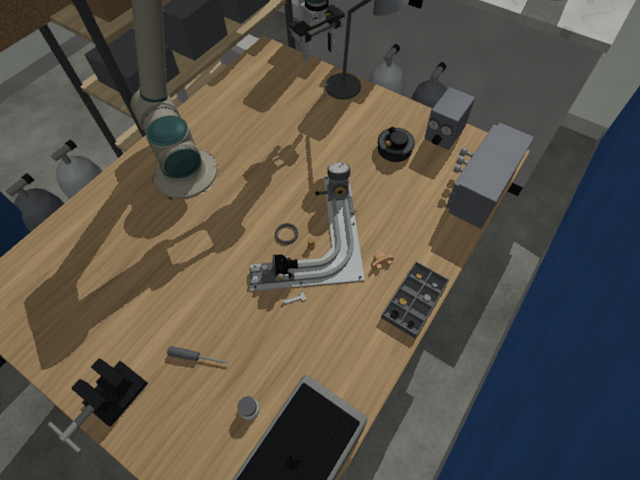

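View pics/top0.png

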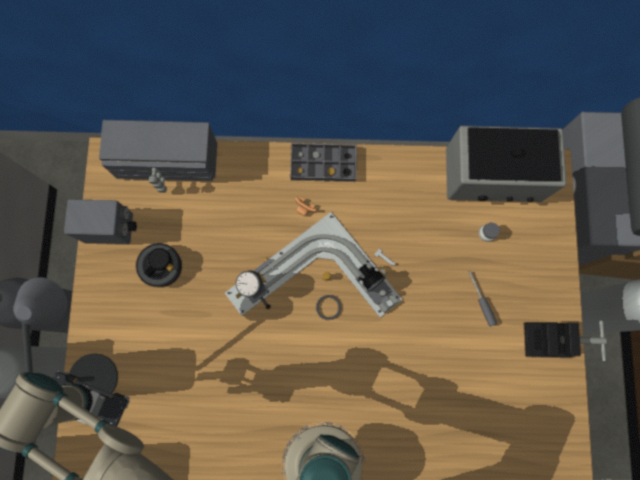

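View pics/wrist0.png

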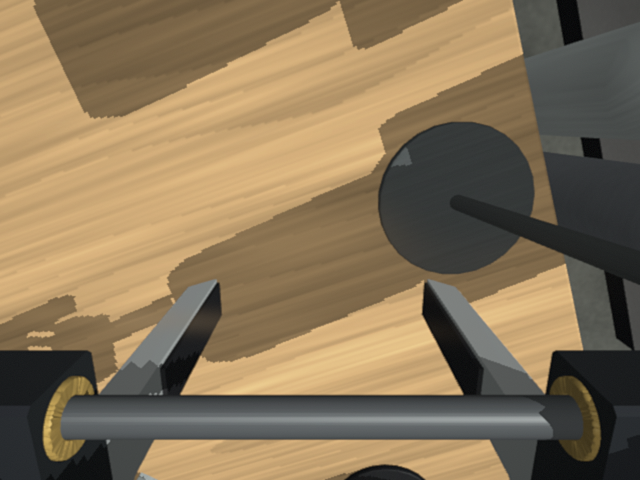

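Run:
```python
from h import *
a=np.load('pics/top0.npz');im=a['im']
save(cv2.resize(im[200:325,215:415],None,fx=4,fy=4,interpolation=cv2.INTER_CUBIC),'topz.png')
a=np.load('pics/scene0.npz');im=a['im']
save(cv2.resize(im[150:310,230:410],None,fx=3.7,fy=3.7,interpolation=cv2.INTER_CUBIC)[:600],'scz.png')
for n in('top','scene'):
    d=np.load(f'pics/{n}0.npz')['d']; p=r.camera_params(n)
    v,u=np.mgrid[:480,:640]
    P=np.stack([(u-p['cx'])/p['fx']*d,(v-p['cy'])/p['fy']*d,d],-1)@R.from_rotvec(p['attitude']).as_matrix().T+p['origin']
    np.save(f'pics/P{n}.npy',P)
    if n=='top': print(np.round(P[265:300:3,340:405:3,2]*1000).astype(int)); print(P[400,200],P[330,450],P[283,248],P[274,371])
    else: print(P[270,200], P[320,320])
```

```text
[[   2    7   21 1600    6   -4    3    6   76   20    8   10    0    4
     1   -4   -1    3   -5    3   -7    1]
 [  -1    8    7   16   20    0    4   78   74   75   29   51    4    3
     4    1    1   -3    0   -2   -5    6]
 [   4    8    7    4   23   17    8   73   79   74   70   83   77   79
    67   73    3    0   -2    1   -3    7]
 [   1   -3   11   10    2   15   17   34   69   81   93   94   97   88
    75   71   -4   -1    6   -4    0   -8]
 [  -3   12   -1    9   -1   11   33   29   83   84   99 1600   88   98
    82    4    6   -4    4   -3    3    1]
 [  -1    0   -9   -2    5    2   47   56   83   92   92   94   98   98
    87    1   -2   -6    4    1    2   -2]
 [  -5    8    4    3    5    6   14   62   83   89   93  103   97   94
    31   27    5    1    0    4   -5   -2]
 [  -3   -4   -3    0    2    6    0   30   71   82   92   95   47   31
    34   28   26   -1   -6    1    4    1]
 [   4    0    4    1   -4   -2    3    8   41   74   81   27   25   23
    28   29   26    7   -2    1    0    1]
 [   2    2    1    1   -2   -4    1    8    8   27   30   31   33   49
    65   26   29    7    6    2    3    5]
 [  -5    7    2   -5    3   -2    6    4    6    8   33   29   31   34
    60   27   16   27    3   11   -5    3]
 [  -1    0   -9   -2    2   -5   -3   -3    5    1   19   28   29   23
    28    1    4   17   10    7   -2    2]]
[ 1.64646040e-01  3.51756298e-01 -2.60957367e-05] [ 0.37876766 -0.36225634  0.00301646] [0.48531216 0.21551263 0.13213809] [ 0.52430358 -0.12216642  0.09186911]
[ 3.01185213e-01 -2.52924213e-01 -7.18128232e-05] [ 0.69171677 -0.18305617  0.00277285]
```

View pics/topz.png

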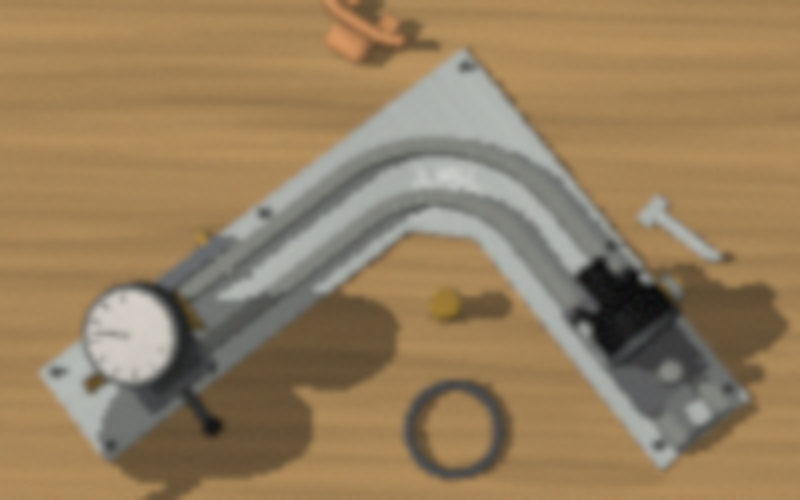

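View pics/scz.png

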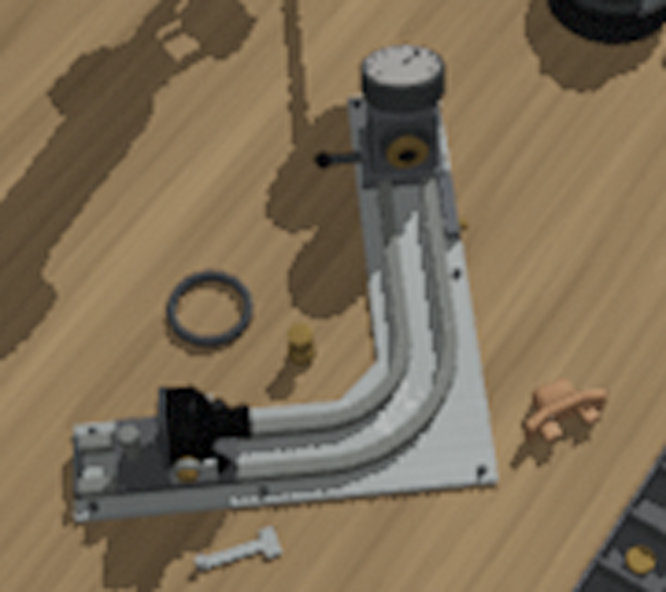

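drive_tool --increments '[{"tx": 0.35,"ty": -0.6,"tz": 0.25,"rz": -0.97},{"tx": 0.35,"ty": -0.6,"tz": 0.25,"rz": -0.97},{"tx": 0.35,"ty": -0.6,"tz": 0.25,"rz": -0.97},{"tx": 0.35,"ty": -0.6,"tz": 0.25,"rz": -0.97},{"tx": 0.35,"ty": -0.6,"tz": 0.25,"rz": -0.97},{"tx": 0.35,"ty": -0.6,"tz": 0.25,"rz": -0.97},{"tx": 0.35,"ty": -0.6,"tz": 0.25,"rz": -0.97},{"tx": 0.35,"ty": -0.6,"tz": 0.25,"rz": -0.97},{"tx": 0.35,"ty": -0.6,"tz": 0.25,"rz": -0.97},{"tx": 0.35,"ty": -0.6,"tz": 0.25,"rz": -0.97},{"tx": 0.35,"ty": -0.6,"tz": 0,"rz": -0.97}]' --claw -1 --newtons 20

```text
invalid input
```

drive_tool --increments '[{"tx": 0.35,"ty": -0.6,"tz": 0,"rz": -0.97},{"tx": 0.35,"ty": -0.6,"tz": 0,"rz": -0.97},{"tx": 0.35,"ty": -0.6,"tz": 0,"rz": -0.97},{"tx": 0.35,"ty": -0.6,"tz": 0,"rz": -0.97},{"tx": 0.35,"ty": -0.6,"tz": 0,"rz": -0.97},{"tx": 0.35,"ty": -0.6,"tz": 0,"rz": -0.97},{"tx": 0.35,"ty": -0.6,"tz": 0,"rz": -0.97},{"tx": 0.35,"ty": -0.6,"tz": 0,"rz": -0.97},{"tx": 0.35,"ty": -0.6,"tz": 0,"rz": -0.97},{"tx": 0.35,"ty": -0.6,"tz": 0,"rz": -0.97},{"rz": -0.97},{}]'

```text
invalid input
```

Run:
```python
from h import *
s=r.state();print(s['t'],s['position'],s['tcp_rot'],s['joint_pos'],s['ft_force'],s['opening'])
im,d=r.get_image('wrist'); save(im,'w1.png'); np.savez('pics/w1.npz',im=im,d=d,p=s['position'],rv=s['tcp_rot'])
```

```text
0.15 [0.18985273 0.54230309 0.20483925] [ 2.56179995e+00  1.81729692e+00 -1.84477997e-03] [ 1.11298550e+00  2.76413026e-01  1.50580507e+00 -3.15749774e-05
  1.36072689e+00 -1.20998800e-01] [ 0.02747685 -0.11534956  0.40358078] 0.09429233246151933
```

View pics/w1.png

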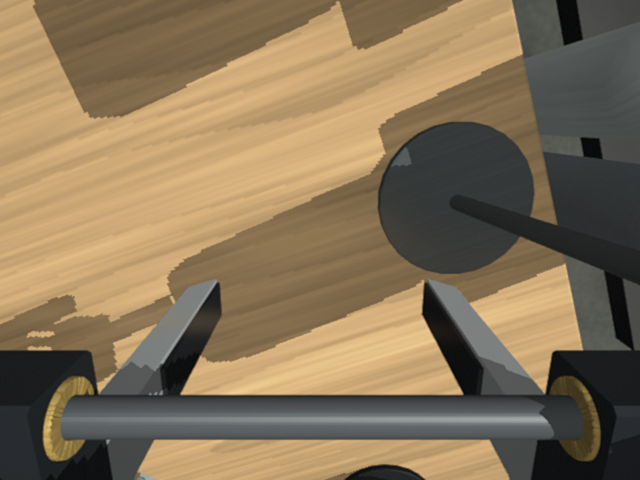

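drive_tool --increments '[{"tx": 0.35,"ty": -0.6,"tz": 0.25,"rx": 0,"ry": 0,"rz": -0.97},{"tx": 0.35,"ty": -0.6,"tz": 0.25,"rx": 0,"ry": 0,"rz": -0.97}]' --claw -1 --newtons 20

```text
t: 0.37
position: [0.2175, 0.4944, 0.2245]
tcp_rot: [2.727, 1.557, -0.003]
ft_force: [0.2, -1.0, 0.0]
opening: 0.084
```

drive_tool --increments '[{"tx": 0.35,"ty": -0.6,"tz": 0.25,"rx": 0,"ry": 0,"rz": -0.97},{"tx": 0.35,"ty": -0.6,"tz": 0.25,"rx": 0,"ry": 0,"rz": -0.97},{"tx": 0.35,"ty": -0.6,"tz": 0.25,"rx": 0,"ry": 0,"rz": -0.97},{"tx": 0.35,"ty": -0.6,"tz": 0.25,"rx": 0,"ry": 0,"rz": -0.97},{"tx": 0.35,"ty": -0.6,"tz": 0.25,"rx": 0,"ry": 0,"rz": -0.97},{"tx": 0.35,"ty": -0.6,"tz": 0.25,"rx": 0,"ry": 0,"rz": -0.97},{"tx": 0.35,"ty": -0.6,"tz": 0.25,"rx": 0,"ry": 0,"rz": -0.97},{"tx": 0.35,"ty": -0.6,"tz": 0.25,"rx": 0,"ry": 0,"rz": -0.97},{"tx": 0.35,"ty": -0.6,"tz": 0,"rx": 0,"ry": 0,"rz": -0.97},{"tx": 0.35,"ty": -0.6,"tz": 0,"rx": 0,"ry": 0,"rz": -0.97}]'

```text
t: 1.2
position: [0.3587, 0.2536, 0.3062]
tcp_rot: [-3.139, -0.103, -0.003]
ft_force: [0.1, 0.4, 0.2]
opening: 0.0174
```

drive_tool --increments '[{"tx": 0.35,"ty": -0.6,"tz": 0,"rx": 0,"ry": 0,"rz": -0.97},{"tx": 0.35,"ty": -0.6,"tz": 0,"rx": 0,"ry": 0,"rz": -0.97},{"tx": 0.35,"ty": -0.6,"tz": 0,"rx": 0,"ry": 0,"rz": -0.97},{"tx": 0.35,"ty": -0.6,"tz": 0,"rx": 0,"ry": 0,"rz": -0.97},{"tx": 0.35,"ty": -0.6,"tz": 0,"rx": 0,"ry": 0,"rz": -0.97},{"tx": 0.35,"ty": -0.6,"tz": 0,"rx": 0,"ry": 0,"rz": -0.97},{"tx": 0.35,"ty": -0.6,"tz": 0,"rx": 0,"ry": 0,"rz": -0.97},{"tx": 0.35,"ty": -0.6,"tz": 0,"rx": 0,"ry": 0,"rz": -0.97},{"tx": 0.35,"ty": -0.6,"tz": 0,"rx": 0,"ry": 0,"rz": -0.97},{"tx": 0.35,"ty": -0.6,"tz": 0,"rx": 0,"ry": 0,"rz": -0.97},{"tx": 0,"ty": 0,"tz": 0,"rx": 0,"ry": 0,"rz": 0},{"tx": 0,"ty": 0,"tz": 0,"rx": 0,"ry": 0,"rz": 0}]'

```text
t: 2.2
position: [0.4982, 0.0138, 0.3049]
tcp_rot: [2.828, -1.369, -0.002]
ft_force: [-0.0, 0.4, -0.4]
opening: 0.0002
```

Run:
```python
from h import *
s=r.state();print(s['t'],s['position'],s['tcp_rot'],s['joint_pos'],s['ft_force'],s['opening'])
im,d=r.get_image('wrist'); save(im,'w2.png'); np.savez('pics/w2.npz',im=im,d=d,p=s['position'],rv=s['tcp_rot'])
```

```text
2.2 [0.49824421 0.01382351 0.30486413] [ 2.82758722e+00 -1.36853182e+00 -2.28708961e-03] [-1.12160012e-01  1.17823808e-01  1.46851043e+00  2.62964676e-04
  1.55670959e+00  7.89356153e-01] [-0.02175425  0.40603004 -0.36216239] 0.00024592868383823123
```

View pics/w2.png

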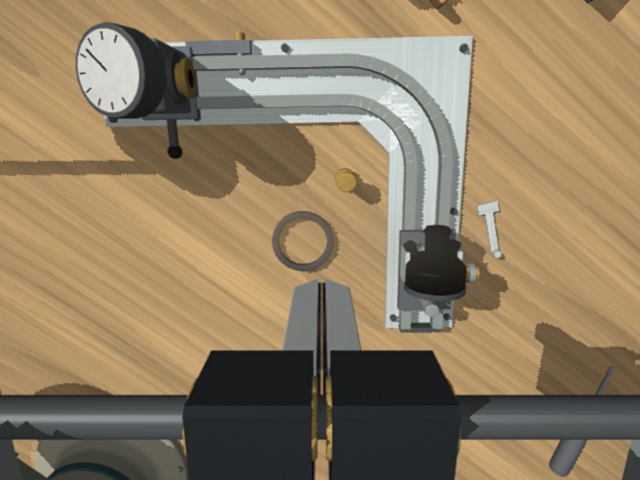

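```bash
cat >> h.py <<'E'
def wristT(p,rv):
    T=np.eye(4);T[:3,:3]=R.from_rotvec(rv).as_matrix();T[:3,3]=p
    return T@r.camera_params('wrist')['T_tool_cam']
def proj(X,T,c):
    q=(np.asarray(X)-T[:3,3])@T[:3,:3]
    return np.stack([c['fx']*q[:,0]/q[:,2]+c['cx'],c['fy']*q[:,1]/q[:,2]+c['cy']],-1)
def unproj(u,v,z,T,c):
    d=T[:3,:3]@np.array([(u-c['cx'])/c['fx'],(v-c['cy'])/c['fy'],1]); return T[:3,3]+d*(z-T[2,3])/d[2]
def mid(s,o=0):
    # arclength s: 0 at start of arc; o offset to the left (+)
    L=95*np.pi/2
    if s<0: return (s,-95+o)
    if s<L:
        a=s/95; return ((95-o)*np.sin(a),-(95-o)*np.cos(a))
    return (95-o,s-L)
def toworld(pts,pose):
    x,y,a=pose; pts=np.asarray(pts)/1000
    return pts@np.array([[np.cos(a),np.sin(a)],[-np.sin(a),np.cos(a)]])+[x,y]
E
cat > fit.py <<'E'
from h import *
from scipy.optimize import minimize
from scipy.ndimage import map_coordinates
a=np.load('pics/w2.npz');im=a['im'];T=wristT(a['p'],a['rv']);c=r.camera_params('wrist')
print('post',unproj(433,309,.064,T,c), 'depth',a['d'][309,433])
for uv in [(472,37),(387,326)]: print(unproj(*uv,.006,T,c))
g=cv2.cvtColor(im,cv2.COLOR_RGB2GRAY).astype(np.float32)
g=cv2.GaussianBlur(g,(0,0),1.0); gx=cv2.Sobel(g,cv2.CV_32F,1,0)/8;gy=cv2.Sobel(g,cv2.CV_32F,0,1)/8
m=np.minimum(np.hypot(gx,gy),25)
S=np.arange(-60,230,2.)
sets={o:np.array([mid(s,o) for s in S]) for o in(-25.5,-13.5,13.5,25.5)}
def cost(p,sig=None):
    t=0
    for o,q in sets.items():
        w=np.c_[toworld(q,p),np.full(len(q),.02)]
        uv=proj(w,T,c); t-=map_coordinates(M,[uv[:,1],uv[:,0]],order=1).mean()
    return t
# init: leg1 yaw ~
c0=unproj(472,37,.006,T,c)[:2]
best=None
for sg in(4,1.5,.5):
    M=cv2.GaussianBlur(m,(0,0),sg)
    if best is None:
        cand=[]
        yaw0=np.radians(38.6)
        for dx in np.arange(-130,-60,5.):
          for dy in np.arange(60,130,5.):
            for da in np.radians([-2,0,2]):
              aa=yaw0+da
              o=c0-0+toworld([(dx,dy)],(0,0,aa))[0]
              cand.append((cost((o[0],o[1],aa)),(o[0],o[1],aa)))
        best=min(cand)[1]; print(min(cand))
    res=minimize(cost,best,method='Nelder-Mead',options=dict(initial_simplex=[best]+[np.array(best)+np.eye(3)[i]*[.004,.004,.02] for i in range(3)],xatol=1e-6,fatol=1e-5))
    best=res.x; print(sg,res.fun,best,np.degrees(best[2]))
np.save('pose.npy',best)
v=im.copy()
v=cv2.resize(v,None,fx=2,fy=2,interpolation=cv2.INTER_CUBIC)
for o in sets:
    uv=proj(np.c_[toworld(sets[o],best),np.full(len(S),.02)],T,c)
    for u in uv: cv2.circle(v,tuple(np.round(u*2+.5).astype(int)),0,(255,0,0),-1)
save(v[40:640,250:1000],'fit.png')
x,y,aa=best
for u,vv,z in[(433,309,.064)]:
    w=unproj(u,vv,z,T,c)[:2]-[x,y]; print('post in stand',1000*np.array([np.cos(aa)*w[0]+np.sin(aa)*w[1],-np.sin(aa)*w[0]+np.cos(aa)*w[1]]))
E
python3 fit.py
```

```text
post [ 0.48133938 -0.15619115  0.064     ] depth 0.45661187
[ 0.72515685 -0.00778924  0.006     ]
[ 0.41701316 -0.15670109  0.006     ]
(np.float32(-24.4327), (np.float64(0.5705628437161916), np.float64(0.009551255156114595), np.float64(0.6736970912698113)))
4 -24.55634880065918 [0.57038201 0.01065498 0.66696428] 38.21423837176858
1.5 -30.618385314941406 [0.57023233 0.01047136 0.67547172] 38.701678601834296
0.5 -35.06138229370117 [0.56999727 0.01029471 0.67386938] 38.6098716342638
post in stand [-173.16797813  -74.7704247 ]
```

Run:
```python
from h import *
im=np.load('pics/w2.npz')['im']
save(cv2.resize(im[220:340,380:500],None,fx=5,fy=5,interpolation=cv2.INTER_CUBIC),'pz.png')
```

```text
(no output)
```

View pics/fit.png

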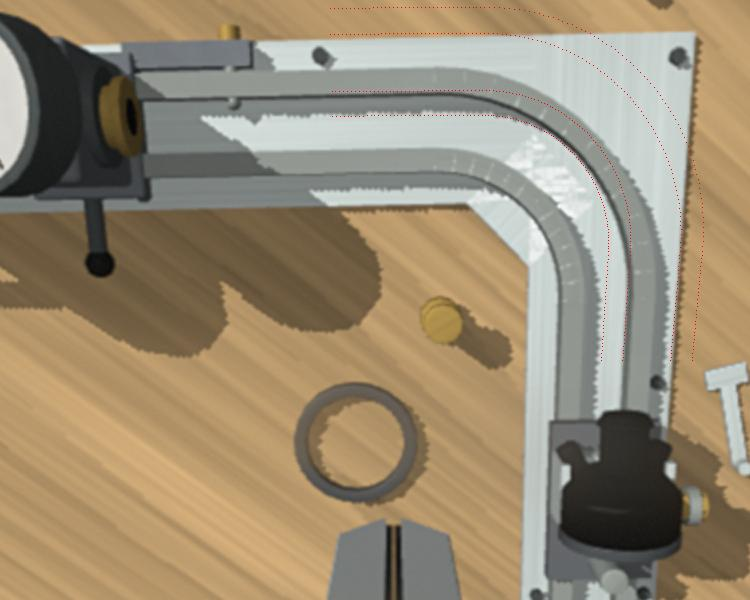

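View pics/pz.png

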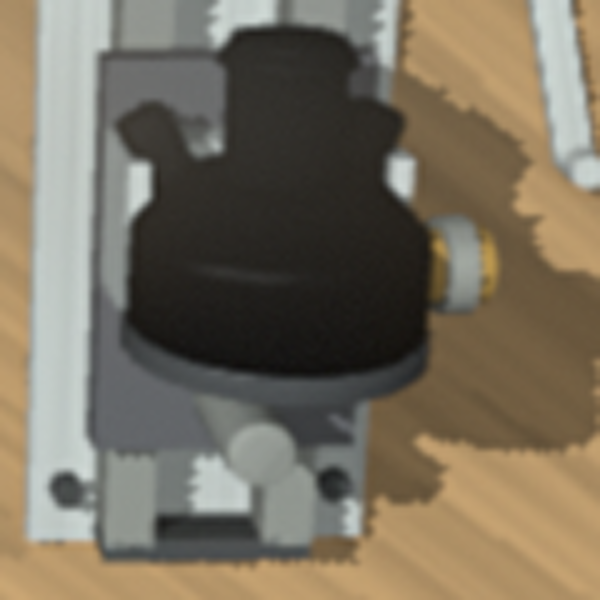

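```bash
sed -i 's/np.arange(-130,-60,5.)/np.arange(-155,-115,4.)/; s/np.arange(60,130,5.)/np.arange(115,155,4.)/; s/(433,309,.064)\]:/(432.6,310.4,.064)]:/' fit.py; python3 fit.py
```

```text
post [ 0.48133938 -0.15619115  0.064     ] depth 0.45661187
[ 0.72515685 -0.00778924  0.006     ]
[ 0.41701316 -0.15670109  0.006     ]
(np.float32(-30.3875), (np.float64(0.5361018372874304), np.float64(-0.013099765537152273), np.float64(0.7086036763096979)))
4 -30.527666091918945 [ 0.5372766  -0.01357092  0.68070814] 39.00170358466541
1.5 -37.593231201171875 [ 0.53994281 -0.01253821  0.68509158] 39.252855972887666
0.5 -41.642547607421875 [ 0.54042517 -0.01289572  0.69282986] 39.69622700681433
post in stand [-138.6572579   -72.16316859]
```

View pics/fit.png

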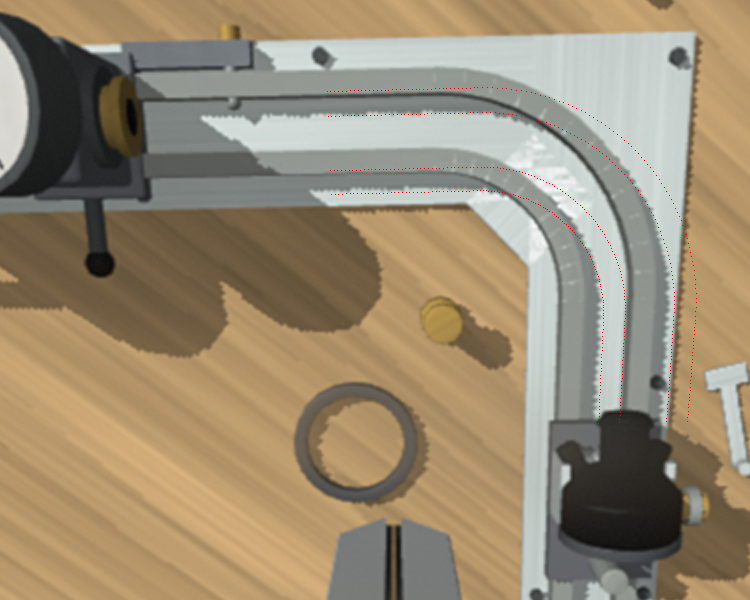

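Run:
```python
from h import *
g=cv2.cvtColor(np.load('pics/w2.npz')['im'],cv2.COLOR_RGB2GRAY)
for u in (270,300,330): print(u,[(v,int(g[v,u])) for v in range(48,124)])
for v in (180,200,215): print(v,[(u,int(g[v,u])) for u in range(394,466)])
```

```text
270 [(48, 214), (49, 215), (50, 216), (51, 215), (52, 216), (53, 219), (54, 211), (55, 174), (56, 152), (57, 149), (58, 150), (59, 150), (60, 151), (61, 150), (62, 150), (63, 150), (64, 150), (65, 152), (66, 149), (67, 123), (68, 73), (69, 88), (70, 123), (71, 133), (72, 135), (73, 133), (74, 131), (75, 129), (76, 126), (77, 144), (78, 194), (79, 210), (80, 212), (81, 215), (82, 216), (83, 215), (84, 215), (85, 215), (86, 213), (87, 214), (88, 213), (89, 213), (90, 214), (91, 216), (92, 214), (93, 213), (94, 207), (95, 173), (96, 150), (97, 148), (98, 149), (99, 149), (100, 149), (101, 149), (102, 149), (103, 149), (104, 149), (105, 151), (106, 142), (107, 112), (108, 124), (109, 130), (110, 127), (111, 128), (112, 130), (113, 131), (114, 128), (115, 124), (116, 127), (117, 130), (118, 129), (119, 128), (120, 127), (121, 131), (122, 130), (123, 111)]
300 [(48, 214), (49, 214), (50, 212), (51, 213), (52, 217), (53, 212), (54, 184), (55, 155), (56, 149), (57, 151), (58, 151), (59, 150), (60, 150), (61, 152), (62, 150), (63, 151), (64, 152), (65, 154), (66, 143), (67, 82), (68, 74), (69
[... 3392 characters left out ...]
 148), (408, 148), (409, 148), (410, 147), (411, 148), (412, 148), (413, 148), (414, 144), (415, 134), (416, 130), (417, 126), (418, 127), (419, 127), (420, 126), (421, 125), (422, 132), (423, 165), (424, 201), (425, 205), (426, 201), (427, 200), (428, 204), (429, 202), (430, 203), (431, 206), (432, 208), (433, 207), (434, 197), (435, 166), (436, 118), (437, 103), (438, 119), (439, 143), (440, 148), (441, 148), (442, 147), (443, 146), (444, 148), (445, 147), (446, 148), (447, 148), (448, 147), (449, 139), (450, 129), (451, 124), (452, 117), (453, 111), (454, 119), (455, 138), (456, 138), (457, 131), (458, 151), (459, 164), (460, 115), (461, 90), (462, 97), (463, 121), (464, 149), (465, 156)]
```

```bash
cat > fit2.py <<'E'
from h import *
from scipy.optimize import least_squares
a=np.load('pics/w2.npz');im=a['im'];T=wristT(a['p'],a['rv']);c=r.camera_params('wrist')
# (u,v,axis,coord): leg2 : stand x = val ; leg1 : stand y = val
obs=[]
for u,e in {270:(55,67.0,95,106.8),300:(54.2,66.3,94.4,105.5),330:(53.7,65.8,94.0,105.6)}.items():
    for v,x in zip(e,(120.5,108.5,81.5,69.5)): obs.append((u,v,0,x))
for v,e in {180:(405.6,416.2,440.6,451.5),200:(404.8,415.5,439.6,450.5),215:(404.4,414.8,438.6,449.5)}.items():
    for u,y in zip(e,(-69.5,-81.5,-108.5,-120.5)): obs.append((u,v,1,y))
W=np.array([unproj(o[0],o[1],.02,T,c)[:2] for o in obs])
def st(W,p):
    d=(np.atleast_2d(W)[:,:2]-p[:2])*1000; ca,sa=np.cos(p[2]),np.sin(p[2])
    return np.c_[ca*d[:,0]+sa*d[:,1],-sa*d[:,0]+ca*d[:,1]]
def f(p):
    q=st(W,p); return [q[i,o[2]]-o[3] for i,o in enumerate(obs)]
s=least_squares(f,[.54,0.01,.68]); p=s.x; print(p,np.degrees(p[2]),np.round(s.fun,2))
np.save('pose.npy',p)
print('post',unproj(432.6,310.4,.064,T,c),st(unproj(432.6,310.4,.064,T,c),p))
S=np.arange(-60,270,2.)
v=cv2.resize(im,None,fx=2,fy=2,interpolation=cv2.INTER_CUBIC)
for o in(-25.5,-13.5,13.5,25.5):
    uv=proj(np.c_[toworld([mid(s,o) for s in S],p),np.full(len(S),.02)],T,c)
    for u in uv: cv2.circle(v,tuple(np.round(u*2+.5).astype(int)),0,(255,0,0),-1)
uv=proj(np.c_[toworld([(-193,-120.5),(-193,-69.5)],p),np.full(2,.02)],T,c)
for u in uv: cv2.circle(v,tuple(np.round(u*2+.5).astype(int)),2,(0,255,0),-1)
save(v[60:660,300:1000],'fit2.png')
E
python3 fit2.py
```

```text
[0.53374053 0.01127347 0.68986416] 39.52630474809672 [-0.28  0.25 -0.16 -0.   -0.12  0.32 -0.18  0.69 -0.26  0.19 -0.4  -0.03
 -0.01  0.22  0.12  0.01  0.1   0.06 -0.06 -0.32 -0.04  0.13  0.09 -0.3 ]
post [ 0.47982835 -0.15698383  0.064     ] [[-148.66860775  -95.47086895]]
```

View pics/fit2.png

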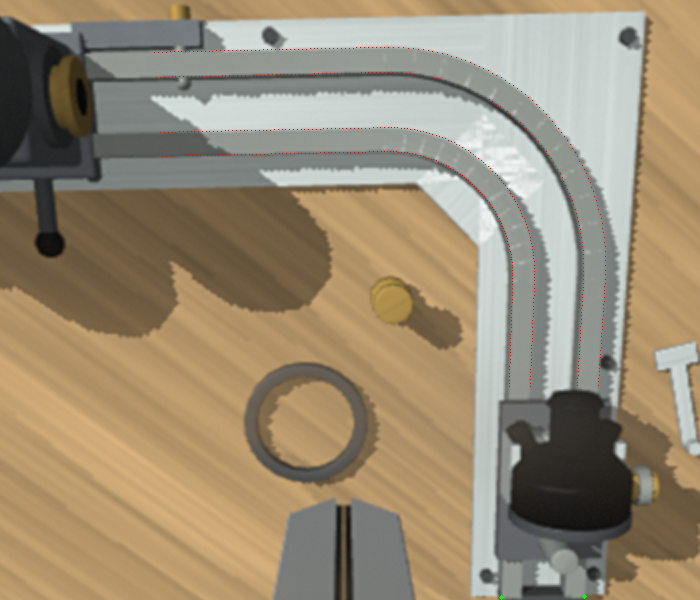

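drive_tool --increments '[{"tx": -0.156,"ty": -0.775,"tz": 0,"rx": 0,"ry": 0,"rz": 0.206},{"tx": -0.156,"ty": -0.775,"tz": 0,"rx": 0.19,"ry": -0.23,"rz": 0},{"tx": -0.156,"ty": -0.775,"tz": 0,"rx": 0,"ry": 0,"rz": 0},{"tx": -0.156,"ty": -0.775,"tz": 0,"rx": 0,"ry": 0,"rz": 0},{"tx": -0.156,"ty": -0.775,"tz": 0,"rx": 0,"ry": 0,"rz": 0},{"tx": -0.156,"ty": -0.775,"tz": 0,"rx": 0,"ry": 0,"rz": 0},{"tx": 0,"ty": 0,"tz": -0.8,"rx": 0,"ry": 0,"rz": 0},{"tx": 0,"ty": 0,"tz": -0.8,"rx": 0,"ry": 0,"rz": 0},{"tx": 0,"ty": 0,"tz": -0.8,"rx": 0,"ry": 0,"rz": 0},{"tx": 0,"ty": 0,"tz": -0.8,"rx": 0,"ry": 0,"rz": 0},{"tx": 0,"ty": 0,"tz": -0.8,"rx": 0,"ry": 0,"rz": 0},{"tx": 0,"ty": 0,"tz": 0,"rx": 0,"ry": 0,"rz": 0}]'

```text
t: 3.25
position: [0.456, -0.1674, 0.1403]
tcp_rot: [-2.819, 1.322, -0.001]
ft_force: [-0.2, 0.1, -0.5]
opening: 0.0006
```

```bash
cat >> h.py <<'E'
def st(W,p=None):
    p=np.load('pose.npy') if p is None else p
    d=(np.atleast_2d(W)[:,:2]-p[:2])*1000; ca,sa=np.cos(p[2]),np.sin(p[2])
    return np.c_[ca*d[:,0]+sa*d[:,1],-sa*d[:,0]+ca*d[:,1]]
def rep():
    s=r.state(); p=np.load('pose.npy'); M=R.from_rotvec(s['tcp_rot']).as_matrix()
    q=st(s['position'])[0]
    Rz=R.from_euler('z',-p[2]).as_matrix()
    print('t',round(s['t'],2),'stand',np.round(q,2),'z',round(s['position'][2]*1000,2),'pushdir yaw(stand)',np.round(np.degrees(np.arctan2(-M[1,1],-M[0,1])-p[2]),2),'toolz(stand)',np.round(Rz@M[:,2],3),'F(stand)',np.round(Rz@s['ft_force'],2),'M',np.round(s['ft_torque'],2),'q',np.round(s['joint_pos'],2))
    return s
E
python3 - <<'E'
from h import *
s=rep(); print(s['position'])
im,d=r.get_image('wrist'); save(im,'w3.png')
a=np.load('pics/w2.npz');T=wristT(a['p'],a['rv']);c=r.camera_params('wrist')
print('ball',[st(unproj(241,71.5,z,T,c)) for z in(.012,.016)],'disc',st(unproj(185,77.5,.066,T,c)))
E
```

```text
t 3.25 stand [-173.69  -88.32] z 140.34 pushdir yaw(stand) 0.2 toolz(stand) [ 0.026  0.012 -1.   ] F(stand) [-0.08  0.21 -0.54] M [-0.05  0.16 -0.02] q [-0.52  0.19  1.8   0.03  1.16  0.35]
[ 0.45597849 -0.16739219  0.14033622]
ball [array([[105.87818159, 106.78615551]]), array([[105.42372332, 106.0701418 ]])] disc [[ 95.52517091 150.07766586]]
```

View pics/w3.png

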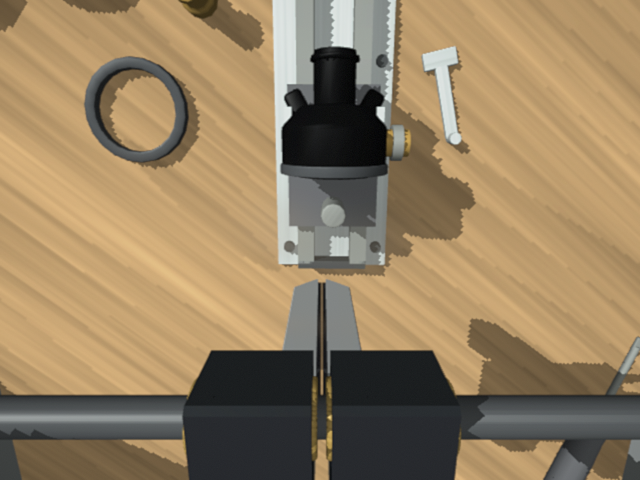

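drive_tool --increments '[{"tx": 0.123,"ty": -0.122,"tz": 0,"rx": 0,"ry": 0,"rz": 0},{"tx": 0,"ty": 0,"tz": -0.5,"rx": 0,"ry": 0,"rz": 0},{"tx": 0,"ty": 0,"tz": -0.5,"rx": 0,"ry": 0,"rz": 0},{"tx": 0,"ty": 0,"tz": -0.5,"rx": 0,"ry": 0,"rz": 0},{"tx": 0,"ty": 0,"tz": -0.5,"rx": 0,"ry": 0,"rz": 0},{"tx": 0,"ty": 0,"tz": -0.4,"rx": 0,"ry": 0,"rz": 0},{"tx": 0,"ty": 0,"tz": -0.2,"rx": 0,"ry": 0,"rz": 0},{"tx": 0,"ty": 0,"tz": 0,"rx": 0,"ry": 0,"rz": 0},{"tx": 0,"ty": 0,"tz": 0,"rx": 0,"ry": 0,"rz": 0}]'

```text
t: 4.05
position: [0.4671, -0.1769, 0.0429]
tcp_rot: [-2.819, 1.325, -0.024]
ft_force: [-0.3, 0.5, 0.3]
opening: 0.0001
```

Run:
```python
from h import *
s=rep()
im,d=r.get_image('wrist'); save(im[:400],'w4.png')
```

```text
t 4.05 stand [-171.12 -102.75] z 42.94 pushdir yaw(stand) 0.11 toolz(stand) [ 0.031 -0.003 -1.   ] F(stand) [0.06 0.55 0.26] M [ 0.01  0.17 -0.05] q [-0.52  0.31  1.92  0.04  0.9   0.33]
```

View pics/w4.png

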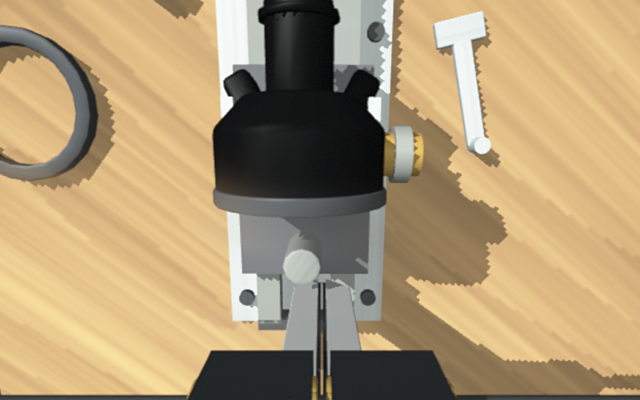

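drive_tool --increments '[{"tx": -0.119,"ty": 0.145,"tz": 0,"rx": 0,"ry": 0,"rz": 0},{"tx": 0,"ty": 0,"tz": -0.1,"rx": 0,"ry": 0,"rz": 0},{"tx": 0,"ty": 0,"tz": -0.1,"rx": 0,"ry": 0,"rz": 0},{"tx": 0,"ty": 0,"tz": 0,"rx": 0,"ry": 0,"rz": 0},{"tx": 0,"ty": 0,"tz": 0,"rx": 0,"ry": 0,"rz": 0},{"tx": 0,"ty": 0,"tz": 0,"rx": 0,"ry": 0,"rz": 0}]'

```text
t: 4.6
position: [0.4608, -0.1704, 0.0335]
tcp_rot: [-2.818, 1.326, -0.02]
ft_force: [-0.3, 0.0, 0.7]
opening: 0.0004
```

Run:
```python
from h import *
s=rep(); print(np.abs(s['joint_vel']).max())
im,d=r.get_image('wrist'); save(im[:400],'w5.png'); rep()
```

```text
t 4.6 stand [-171.88  -93.71] z 33.48 pushdir yaw(stand) 0.09 toolz(stand) [ 0.03 -0.   -1.  ] F(stand) [-0.24  0.22  0.73] M [-0.05  0.11 -0.06] q [-0.52  0.31  1.94  0.04  0.88  0.34]
0.0034774818648553537
t 4.65 stand [-171.86  -93.83] z 33.52 pushdir yaw(stand) 0.08 toolz(stand) [ 0.03 -0.   -1.  ] F(stand) [-0.17 -0.16 -0.14] M [-0.06  0.16 -0.01] q [-0.52  0.31  1.94  0.04  0.88  0.34]
```

View pics/w5.png

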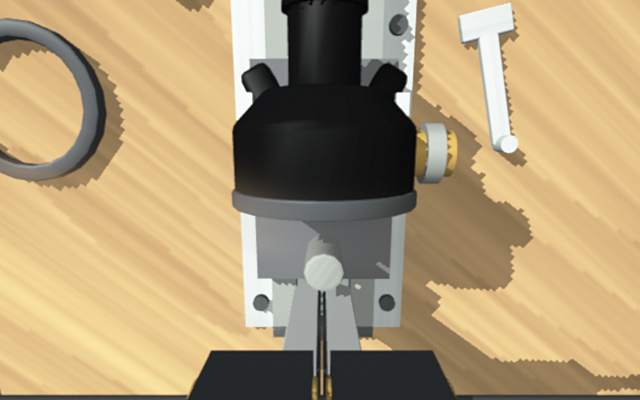

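drive_tool --increments '[{"tx": 0.058,"ty": 0.009,"tz": 0.03,"rx": 0,"ry": 0,"rz": 0},{"tx": 0.0386,"ty": 0.0318,"tz": 0,"rx": 0,"ry": 0,"rz": 0},{"tx": 0.0386,"ty": 0.0318,"tz": 0,"rx": 0,"ry": 0,"rz": 0},{"tx": 0.0386,"ty": 0.0318,"tz": 0,"rx": 0,"ry": 0,"rz": 0},{"tx": 0.0386,"ty": 0.0318,"tz": 0,"rx": 0,"ry": 0,"rz": 0},{"tx": 0.0386,"ty": 0.0318,"tz": 0,"rx": 0,"ry": 0,"rz": 0},{"tx": 0.0386,"ty": 0.0318,"tz": 0,"rx": 0,"ry": 0,"rz": 0}]'

```text
t: 5.23
position: [0.4721, -0.1624, 0.0348]
tcp_rot: [-2.819, 1.326, -0.019]
ft_force: [-4.2, -2.3, 3.7]
opening: 0.0006
```

Run:
```python
from h import *
rep()
im,d=r.get_image('wrist'); save(im[:400],'w6.png'); rep()
```

```text
t 5.23 stand [-158.07  -94.71] z 34.78 pushdir yaw(stand) 0.11 toolz(stand) [ 0.029  0.    -1.   ] F(stand) [-4.67  0.88  3.68] M [-0.52  0.71 -0.03] q [-0.49  0.32  1.93  0.03  0.89  0.37]
t 5.28 stand [-157.55  -94.76] z 34.76 pushdir yaw(stand) 0.09 toolz(stand) [ 0.03  0.   -1.  ] F(stand) [-3.32 -0.55  2.49] M [-0.41  0.63 -0.04] q [-0.49  0.32  1.93  0.04  0.89  0.37]
```

View pics/w6.png

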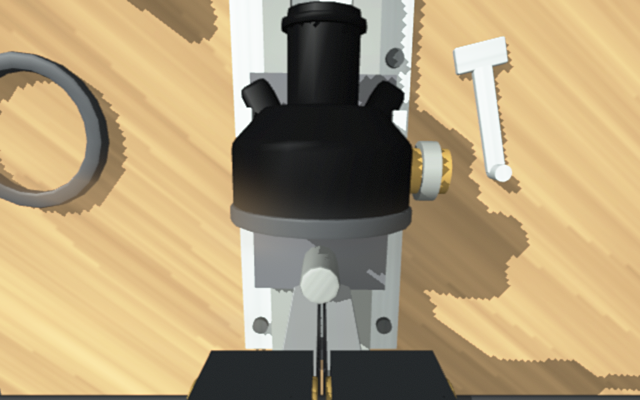

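Run:
```python
from h import *
s=rep()
im,d=r.get_image('wrist'); c=r.camera_params('wrist');T=wristT(s['position'],s['tcp_rot'])
np.savez('pics/w7.npz',im=im,d=d,p=s['position'],rv=s['tcp_rot'])
save(cv2.resize(im[200:400,220:420],None,fx=3,fy=3,interpolation=cv2.INTER_CUBIC),'w7z.png')
print('post',st(unproj(320,285,.064,T,c)))
F=s['ft_force'];M=s['ft_torque'];print(F,M,np.cross(F,M)/(F@F))
v,u=np.mgrid[:480,:640];P=np.stack([(u-c['cx'])/c['fx']*d,(v-c['cy'])/c['fy']*d,d],-1)@T[:3,:3].T+T[:3,3]
for vv in range(225,350,5):
    print(vv,[tuple(np.round(np.r_[st(P[vv,uu])[0],P[vv,uu,2]*1000]).astype(int)) for uu in (300,310,320,335)])
```

```text
t 5.28 stand [-157.55  -94.76] z 34.76 pushdir yaw(stand) 0.09 toolz(stand) [ 0.03  0.   -1.  ] F(stand) [-3.32 -0.55  2.49] M [-0.41  0.63 -0.04] q [-0.49  0.32  1.93  0.04  0.89  0.37]
post [[-140.59497479  -94.59854741]]
[-2.20973593 -2.53679792  2.48900312] [-0.40555923  0.62938126 -0.03804893] [-0.08393621 -0.06243879 -0.13815629]
225 [(np.int64(-110), np.int64(-89), np.int64(97)), (np.int64(-110), np.int64(-92), np.int64(97)), (np.int64(-110), np.int64(-95), np.int64(97)), (np.int64(-110), np.int64(-99), np.int64(97))]
230 [(np.int64(-112), np.int64(-89), np.int64(96)), (np.int64(-111), np.int64(-92), np.int64(98)), (np.int64(-111), np.int64(-95), np.int64(98)), (np.int64(-111), np.int64(-99), np.int64(97))]
235 [(np.int64(-113), np.int64(-89), np.int64(97)), (np.int64(-113), np.int64(-92), np.int64(98)), (np.int64(-113), np.int64(-95), np.int64(97)), (np.int64(-113), np.int64(-99), np.int64(96))]
240 [(np.int64(-132), np.int64(-85), np.int64(29)), (np.int64(-132), np.int64(-90), np.int64(29)), (np.int64(-131), np.int64(-94), np.int64(30)), (np.int64(-131), np.int64(-101), np.i
[... 3384 characters left out ...]
64(-91), np.int64(84)), (np.int64(-151), np.int64(-95), np.int64(81)), (np.int64(-150), np.int64(-100), np.int64(83))]
335 [(np.int64(-151), np.int64(-88), np.int64(85)), (np.int64(-151), np.int64(-91), np.int64(86)), (np.int64(-151), np.int64(-95), np.int64(84)), (np.int64(-150), np.int64(-100), np.int64(87))]
340 [(np.int64(-151), np.int64(-88), np.int64(90)), (np.int64(-151), np.int64(-91), np.int64(89)), (np.int64(-152), np.int64(-95), np.int64(88)), (np.int64(-151), np.int64(-100), np.int64(89))]
345 [(np.int64(-151), np.int64(-88), np.int64(93)), (np.int64(-150), np.int64(-91), np.int64(93)), (np.int64(-152), np.int64(-95), np.int64(91)), (np.int64(-151), np.int64(-100), np.int64(93))]
```

View pics/w7z.png

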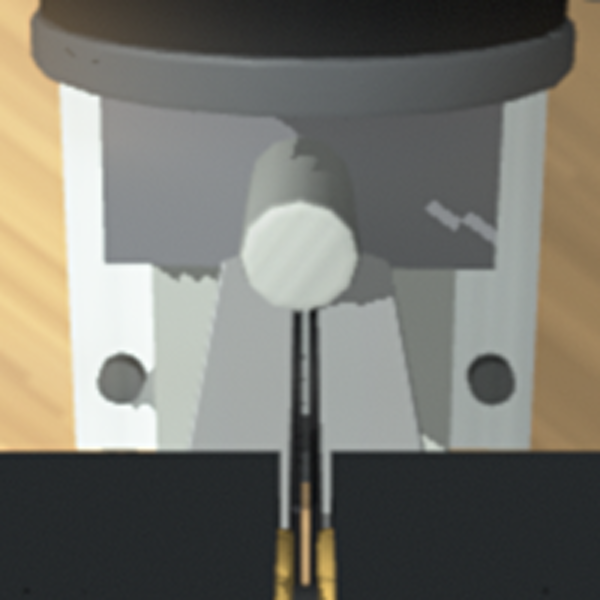

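drive_tool --increments '[{"tx": 0.0675,"ty": 0.0557,"tz": 0,"rx": 0,"ry": 0,"rz": 0},{"tx": 0.0675,"ty": 0.0557,"tz": 0,"rx": 0,"ry": 0,"rz": 0},{"tx": 0.0675,"ty": 0.0557,"tz": 0,"rx": 0,"ry": 0,"rz": 0},{"tx": 0.0675,"ty": 0.0557,"tz": 0,"rx": 0,"ry": 0,"rz": 0},{"tx": 0.0675,"ty": 0.0557,"tz": 0,"rx": 0,"ry": 0,"rz": 0},{"tx": 0.0675,"ty": 0.0557,"tz": 0,"rx": 0,"ry": 0,"rz": 0},{"tx": 0.0675,"ty": 0.0557,"tz": 0,"rx": 0,"ry": 0,"rz": 0},{"tx": 0.0675,"ty": 0.0557,"tz": 0,"rx": 0,"ry": 0,"rz": 0},{"tx": 0.0675,"ty": 0.0557,"tz": 0,"rx": 0,"ry": 0,"rz": 0},{"tx": 0.0675,"ty": 0.0557,"tz": 0,"rx": 0,"ry": 0,"rz": 0},{"tx": 0.0675,"ty": 0.0557,"tz": 0,"rx": 0,"ry": 0,"rz": 0},{"tx": 0.0675,"ty": 0.0557,"tz": 0,"rx": 0,"ry": 0,"rz": 0}]'

```text
t: 6.33
position: [0.5049, -0.1354, 0.0346]
tcp_rot: [-2.818, 1.326, -0.02]
ft_force: [-3.1, -3.3, 1.8]
opening: 0.0004
```

Run:
```python
from h import *
rep()
```

```text
t 6.33 stand [-115.56  -94.78] z 34.64 pushdir yaw(stand) 0.09 toolz(stand) [ 0.03  0.   -1.  ] F(stand) [-4.54 -0.59  1.75] M [-0.47  0.72 -0.04] q [-0.42  0.35  1.88  0.03  0.9   0.44]
```

drive_tool --increments '[{"tx": 0.0675,"ty": 0.0557,"tz": 0,"rx": 0,"ry": 0,"rz": 0},{"tx": 0.0675,"ty": 0.0557,"tz": 0,"rx": 0,"ry": 0,"rz": 0},{"tx": 0.0675,"ty": 0.0557,"tz": 0,"rx": 0,"ry": 0,"rz": 0},{"tx": 0.0675,"ty": 0.0557,"tz": 0,"rx": 0,"ry": 0,"rz": 0},{"tx": 0.0675,"ty": 0.0557,"tz": 0,"rx": 0,"ry": 0,"rz": 0},{"tx": 0.0675,"ty": 0.0557,"tz": 0,"rx": 0,"ry": 0,"rz": 0},{"tx": 0.0675,"ty": 0.0557,"tz": 0,"rx": 0,"ry": 0,"rz": 0},{"tx": 0.0675,"ty": 0.0557,"tz": 0,"rx": 0,"ry": 0,"rz": 0},{"tx": 0.0675,"ty": 0.0557,"tz": 0,"rx": 0,"ry": 0,"rz": 0},{"tx": 0.0675,"ty": 0.0557,"tz": 0,"rx": 0,"ry": 0,"rz": 0},{"tx": 0.0675,"ty": 0.0557,"tz": 0,"rx": 0,"ry": 0,"rz": 0},{"tx": 0.0675,"ty": 0.0557,"tz": 0,"rx": 0,"ry": 0,"rz": 0}]'

```text
t: 7.33
position: [0.5373, -0.1087, 0.0347]
tcp_rot: [-2.818, 1.326, -0.02]
ft_force: [-3.5, -2.5, 3.0]
opening: 0.0006
```

Run:
```python
from h import *
rep()
```

```text
t 7.33 stand [-73.56 -94.8 ] z 34.67 pushdir yaw(stand) 0.09 toolz(stand) [ 0.03  0.   -1.  ] F(stand) [-4.27  0.32  3.02] M [-0.49  0.69  0.  ] q [-0.34  0.38  1.82  0.03  0.92  0.52]
```

drive_tool --increments '[{"tx": 0.058,"ty": 0.0475,"tz": 0,"rx": 0,"ry": 0,"rz": 0},{"tx": 0.058,"ty": 0.0475,"tz": 0,"rx": 0,"ry": 0,"rz": 0},{"tx": 0.058,"ty": 0.0475,"tz": 0,"rx": 0,"ry": 0,"rz": 0},{"tx": 0.058,"ty": 0.0475,"tz": 0,"rx": 0,"ry": 0,"rz": 0},{"tx": 0.058,"ty": 0.0475,"tz": 0,"rx": 0,"ry": 0,"rz": 0},{"tx": 0.058,"ty": 0.0475,"tz": 0,"rx": 0,"ry": 0,"rz": 0},{"tx": 0.058,"ty": 0.0475,"tz": 0,"rx": 0,"ry": 0,"rz": 0},{"tx": 0.058,"ty": 0.0475,"tz": 0,"rx": 0,"ry": 0,"rz": 0},{"tx": 0.058,"ty": 0.0475,"tz": 0,"rx": 0,"ry": 0,"rz": 0},{"tx": 0.058,"ty": 0.0475,"tz": 0,"rx": 0,"ry": 0,"rz": 0},{"tx": 0.058,"ty": 0.0475,"tz": 0,"rx": 0,"ry": 0,"rz": 0},{"tx": 0.058,"ty": 0.0475,"tz": 0,"rx": 0,"ry": 0,"rz": 0}]'

```text
t: 8.33
position: [0.5651, -0.086, 0.0347]
tcp_rot: [-2.819, 1.326, -0.02]
ft_force: [-4.1, -2.9, 2.7]
opening: 0.0006
```

```bash
cat >> h.py <<'E'
def plan(s0,s1,n,off=16.3,cmd=None):
    """increments TCP from current measured (or cmd stand pos) to follow; prints units"""
    p=np.load('pose.npy'); L=95*np.pi/2
    th=lambda s: np.clip(s/95,0,np.pi/2)
    def tcp(s): return np.array(mid(s))-off*np.array([np.cos(th(s)),np.sin(th(s))])
    S=np.linspace(s0,s1,n+1); X=np.array([tcp(s) for s in S]); TH=np.array([th(s) for s in S])
    A=np.array([[np.cos(p[2]),-np.sin(p[2])],[np.sin(p[2]),np.cos(p[2])]])
    D=np.diff(X,axis=0)@A.T/40; dz=np.diff(TH)*10
    print('start tcp should be',X[0],'head',np.degrees(TH[0]),'end',X[-1],np.degrees(TH[-1]))
    for d,z in zip(D,dz): print('{"tx": %.3f, "ty": %.3f, "tz": 0, "rx": 0, "ry": 0, "rz": %.3f},'%(d[0],d[1],z),end=' ')
    print()
E
python3 - <<'E'
from h import *
s=rep(); im,d=r.get_image('wrist'); save(im[:400],'w8.png'); c=r.camera_params('wrist');T=wristT(s['position'],s['tcp_rot'])
q=st(s['position'])[0]; plan(q[0]+16.3,q[0]+16.3+36,12)
E
```

```text
t 8.33 stand [-37.69 -95.  ] z 34.7 pushdir yaw(stand) 0.09 toolz(stand) [ 0.03 -0.   -1.  ] F(stand) [-5.04  0.38  2.73] M [-0.6   0.81  0.02] q [-0.29  0.41  1.77  0.03  0.95  0.57]
start tcp should be [-37.69243566 -95.        ] head 0.0 end [ -1.55761585 -96.37563921] 8.81001879759853
{"tx": 0.058, "ty": 0.048, "tz": 0, "rx": 0, "ry": 0, "rz": 0.000}, {"tx": 0.058, "ty": 0.048, "tz": 0, "rx": 0, "ry": 0, "rz": 0.000}, {"tx": 0.058, "ty": 0.048, "tz": 0, "rx": 0, "ry": 0, "rz": 0.000}, {"tx": 0.058, "ty": 0.048, "tz": 0, "rx": 0, "ry": 0, "rz": 0.000}, {"tx": 0.058, "ty": 0.048, "tz": 0, "rx": 0, "ry": 0, "rz": 0.000}, {"tx": 0.058, "ty": 0.048, "tz": 0, "rx": 0, "ry": 0, "rz": 0.000}, {"tx": 0.058, "ty": 0.048, "tz": 0, "rx": 0, "ry": 0, "rz": 0.000}, {"tx": 0.065, "ty": 0.040, "tz": 0, "rx": 0, "ry": 0, "rz": 0.274}, {"tx": 0.064, "ty": 0.041, "tz": 0, "rx": 0, "ry": 0, "rz": 0.316}, {"tx": 0.063, "ty": 0.043, "tz": 0, "rx": 0, "ry": 0, "rz": 0.316}, {"tx": 0.062, "ty": 0.045, "tz": 0, "rx": 0, "ry": 0, "rz": 0.316}, {"tx": 0.060, "ty": 0.047, "tz": 0, "rx": 0, "ry": 0, "rz": 0.316},
```

View pics/w8.png

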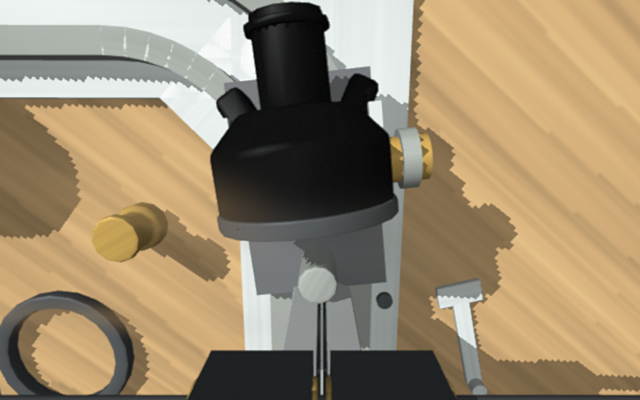

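drive_tool --increments '[{"tx": 0.058,"ty": 0.048,"tz": 0,"rx": 0,"ry": 0,"rz": 0},{"tx": 0.058,"ty": 0.048,"tz": 0,"rx": 0,"ry": 0,"rz": 0},{"tx": 0.058,"ty": 0.048,"tz": 0,"rx": 0,"ry": 0,"rz": 0},{"tx": 0.058,"ty": 0.048,"tz": 0,"rx": 0,"ry": 0,"rz": 0},{"tx": 0.058,"ty": 0.048,"tz": 0,"rx": 0,"ry": 0,"rz": 0},{"tx": 0.058,"ty": 0.048,"tz": 0,"rx": 0,"ry": 0,"rz": 0},{"tx": 0.058,"ty": 0.048,"tz": 0,"rx": 0,"ry": 0,"rz": 0},{"tx": 0.065,"ty": 0.04,"tz": 0,"rx": 0,"ry": 0,"rz": 0.274},{"tx": 0.064,"ty": 0.041,"tz": 0,"rx": 0,"ry": 0,"rz": 0.316},{"tx": 0.063,"ty": 0.043,"tz": 0,"rx": 0,"ry": 0,"rz": 0.316},{"tx": 0.062,"ty": 0.045,"tz": 0,"rx": 0,"ry": 0,"rz": 0.316},{"tx": 0.06,"ty": 0.047,"tz": 0,"rx": 0,"ry": 0,"rz": 0.316}]'

```text
t: 9.38
position: [0.595, -0.0645, 0.0347]
tcp_rot: [-2.912, 1.103, -0.02]
ft_force: [-1.1, -4.7, 0.5]
opening: 0.0002
```

Run:
```python
from h import *
s=rep()
q=st(s['position'])[0]; plan(14.6,14.6+36,12)
```

```text
t 9.38 stand [ -0.97 -97.38] z 34.75 pushdir yaw(stand) 8.99 toolz(stand) [ 0.03   0.003 -1.   ] F(stand) [-3.89 -2.94  0.47] M [-0.89  0.39 -0.05] q [-0.24  0.44  1.71  0.03  0.97  0.47]
start tcp should be [ -1.56528973 -96.37551488] head 8.805456640957914 end [ 34.19918078 -90.11717946] 30.51754150907332
{"tx": 0.059, "ty": 0.048, "tz": 0, "rx": 0, "ry": 0, "rz": 0.316}, {"tx": 0.057, "ty": 0.050, "tz": 0, "rx": 0, "ry": 0, "rz": 0.316}, {"tx": 0.056, "ty": 0.052, "tz": 0, "rx": 0, "ry": 0, "rz": 0.316}, {"tx": 0.054, "ty": 0.054, "tz": 0, "rx": 0, "ry": 0, "rz": 0.316}, {"tx": 0.052, "ty": 0.055, "tz": 0, "rx": 0, "ry": 0, "rz": 0.316}, {"tx": 0.050, "ty": 0.057, "tz": 0, "rx": 0, "ry": 0, "rz": 0.316}, {"tx": 0.049, "ty": 0.059, "tz": 0, "rx": 0, "ry": 0, "rz": 0.316}, {"tx": 0.047, "ty": 0.060, "tz": 0, "rx": 0, "ry": 0, "rz": 0.316}, {"tx": 0.045, "ty": 0.062, "tz": 0, "rx": 0, "ry": 0, "rz": 0.316}, {"tx": 0.043, "ty": 0.063, "tz": 0, "rx": 0, "ry": 0, "rz": 0.316}, {"tx": 0.041, "ty": 0.064, "tz": 0, "rx": 0, "ry": 0, "rz": 0.316}, {"tx": 0.039, "ty": 0.065, "tz": 0, "rx": 0, "ry": 0, "rz": 0.316},
```

drive_tool --increments '[{"tx": 0.053,"ty": 0.056,"tz": 0,"rx": 0,"ry": 0,"rz": 0.316},{"tx": 0.051,"ty": 0.058,"tz": 0,"rx": 0,"ry": 0,"rz": 0.316},{"tx": 0.056,"ty": 0.052,"tz": 0,"rx": 0,"ry": 0,"rz": 0.316},{"tx": 0.054,"ty": 0.054,"tz": 0,"rx": 0,"ry": 0,"rz": 0.316},{"tx": 0.052,"ty": 0.055,"tz": 0,"rx": 0,"ry": 0,"rz": 0.316},{"tx": 0.05,"ty": 0.057,"tz": 0,"rx": 0,"ry": 0,"rz": 0.316},{"tx": 0.049,"ty": 0.059,"tz": 0,"rx": 0,"ry": 0,"rz": 0.316},{"tx": 0.047,"ty": 0.06,"tz": 0,"rx": 0,"ry": 0,"rz": 0.316},{"tx": 0.045,"ty": 0.062,"tz": 0,"rx": 0,"ry": 0,"rz": 0.316},{"tx": 0.043,"ty": 0.063,"tz": 0,"rx": 0,"ry": 0,"rz": 0.316},{"tx": 0.041,"ty": 0.064,"tz": 0,"rx": 0,"ry": 0,"rz": 0.316},{"tx": 0.039,"ty": 0.065,"tz": 0,"rx": 0,"ry": 0,"rz": 0.316}]'

```text
t: 10.38
position: [0.6191, -0.0362, 0.0348]
tcp_rot: [-3.066, 0.534, -0.014]
ft_force: [-0.4, -4.9, 0.4]
opening: 0.0003
```

Run:
```python
from h import *
s=rep()
q=st(s['position'])[0]; plan(50.6,50.6+36,12)
```

```text
t 10.38 stand [ 35.64 -90.92] z 34.8 pushdir yaw(stand) 30.71 toolz(stand) [ 0.028  0.012 -1.   ] F(stand) [-3.42 -3.59  0.41] M [-0.89  0.1   0.01] q [-0.19  0.47  1.66  0.03  1.01  0.14]
start tcp should be [ 34.19918078 -90.11717946] head 30.51754150907332 end [ 65.11109968 -71.0720388 ] 52.22962637718873
{"tx": 0.037, "ty": 0.067, "tz": 0, "rx": 0, "ry": 0, "rz": 0.316}, {"tx": 0.035, "ty": 0.068, "tz": 0, "rx": 0, "ry": 0, "rz": 0.316}, {"tx": 0.032, "ty": 0.069, "tz": 0, "rx": 0, "ry": 0, "rz": 0.316}, {"tx": 0.030, "ty": 0.070, "tz": 0, "rx": 0, "ry": 0, "rz": 0.316}, {"tx": 0.028, "ty": 0.071, "tz": 0, "rx": 0, "ry": 0, "rz": 0.316}, {"tx": 0.026, "ty": 0.072, "tz": 0, "rx": 0, "ry": 0, "rz": 0.316}, {"tx": 0.023, "ty": 0.072, "tz": 0, "rx": 0, "ry": 0, "rz": 0.316}, {"tx": 0.021, "ty": 0.073, "tz": 0, "rx": 0, "ry": 0, "rz": 0.316}, {"tx": 0.019, "ty": 0.074, "tz": 0, "rx": 0, "ry": 0, "rz": 0.316}, {"tx": 0.016, "ty": 0.074, "tz": 0, "rx": 0, "ry": 0, "rz": 0.316}, {"tx": 0.014, "ty": 0.075, "tz": 0, "rx": 0, "ry": 0, "rz": 0.316}, {"tx": 0.012, "ty": 0.075, "tz": 0, "rx": 0, "ry": 0, "rz": 0.316},
```

drive_tool --increments '[{"tx": 0.03,"ty": 0.069,"tz": 0,"rx": 0,"ry": 0,"rz": 0.316},{"tx": 0.028,"ty": 0.07,"tz": 0,"rx": 0,"ry": 0,"rz": 0.316},{"tx": 0.025,"ty": 0.071,"tz": 0,"rx": 0,"ry": 0,"rz": 0.316},{"tx": 0.023,"ty": 0.072,"tz": 0,"rx": 0,"ry": 0,"rz": 0.316},{"tx": 0.025,"ty": 0.071,"tz": 0,"rx": 0,"ry": 0,"rz": 0.316},{"tx": 0.023,"ty": 0.072,"tz": 0,"rx": 0,"ry": 0,"rz": 0.316},{"tx": 0.021,"ty": 0.072,"tz": 0,"rx": 0,"ry": 0,"rz": 0.316},{"tx": 0.019,"ty": 0.073,"tz": 0,"rx": 0,"ry": 0,"rz": 0.316},{"tx": 0.017,"ty": 0.074,"tz": 0,"rx": 0,"ry": 0,"rz": 0.316},{"tx": 0.015,"ty": 0.074,"tz": 0,"rx": 0,"ry": 0,"rz": 0.316},{"tx": 0.013,"ty": 0.075,"tz": 0,"rx": 0,"ry": 0,"rz": 0.316},{"tx": 0.011,"ty": 0.075,"tz": 0,"rx": 0,"ry": 0,"rz": 0.316}]'

```text
t: 11.38
position: [0.6306, -0.0012, 0.0349]
tcp_rot: [-3.112, -0.053, -0.01]
ft_force: [2.5, -3.3, -1.4]
opening: 0.0005
```

Run:
```python
from h import *
s=rep(); im,d=r.get_image('wrist'); save(im[:400],'w9.png')
q=st(s['position'])[0]; plan(86.6,86.6+36,12)
```

```text
t 11.38 stand [ 66.73 -71.28] z 34.95 pushdir yaw(stand) 52.43 toolz(stand) [ 0.023  0.019 -1.   ] F(stand) [-0.13 -4.15 -1.4 ] M [-0.83 -0.41  0.04] q [-0.13  0.49  1.62  0.03  1.03 -0.18]
start tcp should be [ 65.11109968 -71.0720388 ] head 52.22962637718873 end [ 86.78434782 -41.94242452] 73.94171124530412
{"tx": 0.009, "ty": 0.076, "tz": 0, "rx": 0, "ry": 0, "rz": 0.316}, {"tx": 0.007, "ty": 0.076, "tz": 0, "rx": 0, "ry": 0, "rz": 0.316}, {"tx": 0.005, "ty": 0.076, "tz": 0, "rx": 0, "ry": 0, "rz": 0.316}, {"tx": 0.002, "ty": 0.076, "tz": 0, "rx": 0, "ry": 0, "rz": 0.316}, {"tx": -0.000, "ty": 0.076, "tz": 0, "rx": 0, "ry": 0, "rz": 0.316}, {"tx": -0.003, "ty": 0.076, "tz": 0, "rx": 0, "ry": 0, "rz": 0.316}, {"tx": -0.005, "ty": 0.076, "tz": 0, "rx": 0, "ry": 0, "rz": 0.316}, {"tx": -0.007, "ty": 0.076, "tz": 0, "rx": 0, "ry": 0, "rz": 0.316}, {"tx": -0.010, "ty": 0.075, "tz": 0, "rx": 0, "ry": 0, "rz": 0.316}, {"tx": -0.012, "ty": 0.075, "tz": 0, "rx": 0, "ry": 0, "rz": 0.316}, {"tx": -0.015, "ty": 0.075, "tz": 0, "rx": 0, "ry": 0, "rz": 0.316}, {"tx": -0.017, "ty": 0.074, "tz": 0, "rx": 0, "ry": 0, "rz": 0.316},
```

View pics/w9.png

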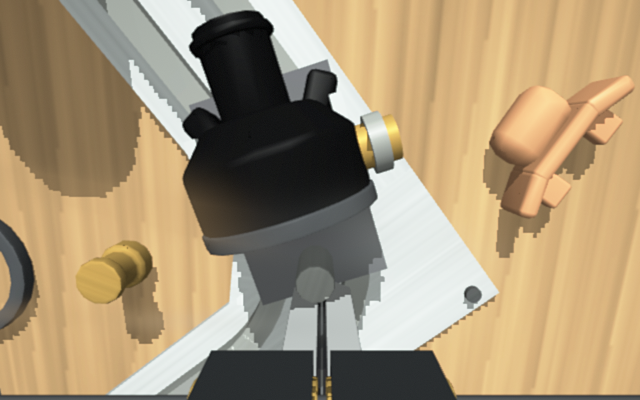

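drive_tool --increments '[{"tx": 0.0,"ty": 0.076,"tz": -0.01,"rx": 0,"ry": 0,"rz": 0.316},{"tx": -0.002,"ty": 0.076,"tz": -0.01,"rx": 0,"ry": 0,"rz": 0.316},{"tx": -0.004,"ty": 0.076,"tz": 0,"rx": 0,"ry": 0,"rz": 0.316},{"tx": -0.006,"ty": 0.076,"tz": 0,"rx": 0,"ry": 0,"rz": 0.316},{"tx": -0.002,"ty": 0.076,"tz": 0,"rx": 0,"ry": 0,"rz": 0.316},{"tx": -0.004,"ty": 0.076,"tz": 0,"rx": 0,"ry": 0,"rz": 0.316},{"tx": -0.006,"ty": 0.076,"tz": 0,"rx": 0,"ry": 0,"rz": 0.316},{"tx": -0.008,"ty": 0.076,"tz": 0,"rx": 0,"ry": 0,"rz": 0.316},{"tx": -0.01,"ty": 0.075,"tz": 0,"rx": 0,"ry": 0,"rz": 0.316},{"tx": -0.012,"ty": 0.075,"tz": 0,"rx": 0,"ry": 0,"rz": 0.316},{"tx": -0.015,"ty": 0.075,"tz": 0,"rx": 0,"ry": 0,"rz": 0.316},{"tx": -0.017,"ty": 0.074,"tz": 0,"rx": 0,"ry": 0,"rz": 0.316}]'

```text
t: 12.43
position: [0.627, 0.0353, 0.0349]
tcp_rot: [-3.048, -0.638, -0.001]
ft_force: [2.9, -3.4, 2.1]
opening: 0.0008
```

Run:
```python
from h import *
s=rep()
q=st(s['position'])[0]; plan(122.6,122.6+30,12)
```

```text
t 12.43 stand [ 87.21 -40.82] z 34.86 pushdir yaw(stand) 74.12 toolz(stand) [ 0.014  0.024 -1.   ] F(stand) [ 0.09 -4.48  2.13] M [-0.76 -0.43  0.01] q [-0.07  0.49  1.62  0.03  1.04 -0.5 ]
start tcp should be [ 86.78434782 -41.94242452] head 73.94171124530412 end [ 95.         -12.92565105] 90.0
{"tx": -0.016, "ty": 0.061, "tz": 0, "rx": 0, "ry": 0, "rz": 0.263}, {"tx": -0.017, "ty": 0.061, "tz": 0, "rx": 0, "ry": 0, "rz": 0.263}, {"tx": -0.019, "ty": 0.060, "tz": 0, "rx": 0, "ry": 0, "rz": 0.263}, {"tx": -0.021, "ty": 0.060, "tz": 0, "rx": 0, "ry": 0, "rz": 0.263}, {"tx": -0.022, "ty": 0.059, "tz": 0, "rx": 0, "ry": 0, "rz": 0.263}, {"tx": -0.024, "ty": 0.059, "tz": 0, "rx": 0, "ry": 0, "rz": 0.263}, {"tx": -0.025, "ty": 0.058, "tz": 0, "rx": 0, "ry": 0, "rz": 0.263}, {"tx": -0.027, "ty": 0.057, "tz": 0, "rx": 0, "ry": 0, "rz": 0.263}, {"tx": -0.028, "ty": 0.057, "tz": 0, "rx": 0, "ry": 0, "rz": 0.263}, {"tx": -0.030, "ty": 0.056, "tz": 0, "rx": 0, "ry": 0, "rz": 0.263}, {"tx": -0.034, "ty": 0.053, "tz": 0, "rx": 0, "ry": 0, "rz": 0.171}, {"tx": -0.040, "ty": 0.048, "tz": 0, "rx": 0, "ry": 0, "rz": 0.000},
```

drive_tool --increments '[{"tx": -0.016,"ty": 0.061,"tz": 0,"rx": 0,"ry": 0,"rz": 0.263},{"tx": -0.017,"ty": 0.061,"tz": 0,"rx": 0,"ry": 0,"rz": 0.263},{"tx": -0.019,"ty": 0.06,"tz": 0,"rx": 0,"ry": 0,"rz": 0.263},{"tx": -0.021,"ty": 0.06,"tz": 0,"rx": 0,"ry": 0,"rz": 0.263},{"tx": -0.022,"ty": 0.059,"tz": 0,"rx": 0,"ry": 0,"rz": 0.263},{"tx": -0.024,"ty": 0.059,"tz": 0,"rx": 0,"ry": 0,"rz": 0.263},{"tx": -0.025,"ty": 0.058,"tz": 0,"rx": 0,"ry": 0,"rz": 0.263},{"tx": -0.027,"ty": 0.057,"tz": 0,"rx": 0,"ry": 0,"rz": 0.263},{"tx": -0.028,"ty": 0.057,"tz": 0,"rx": 0,"ry": 0,"rz": 0.263},{"tx": -0.03,"ty": 0.056,"tz": 0,"rx": 0,"ry": 0,"rz": 0.263},{"tx": -0.034,"ty": 0.053,"tz": 0,"rx": 0,"ry": 0,"rz": 0.171},{"tx": 0,"ty": 0,"tz": 0,"rx": 0,"ry": 0,"rz": 0}]'

```text
t: 13.43
position: [0.6126, 0.0616, 0.0339]
tcp_rot: [-2.928, -1.057, 0.016]
ft_force: [2.4, -1.2, 2.4]
opening: 0.0006
```

Run:
```python
from h import *
s=rep();im,d=r.get_image('wrist'); save(im[:400],'w10.png');np.savez('pics/w10.npz',im=im,d=d,p=s['position'],rv=s['tcp_rot'])
rep()
```

```text
t 13.43 stand [ 92.91 -11.36] z 33.89 pushdir yaw(stand) 90.19 toolz(stand) [ 0.     0.031 -1.   ] F(stand) [ 1.08 -2.51  2.37] M [-0.34 -0.56 -0.04] q [-0.03  0.48  1.64  0.03  1.04 -0.73]
t 13.48 stand [ 92.78 -11.39] z 33.76 pushdir yaw(stand) 90.14 toolz(stand) [ 0.     0.031 -1.   ] F(stand) [ 2.07 -2.87  1.6 ] M [-0.27 -0.56 -0.03] q [-0.03  0.48  1.64  0.03  1.04 -0.73]
```

View pics/w10.png

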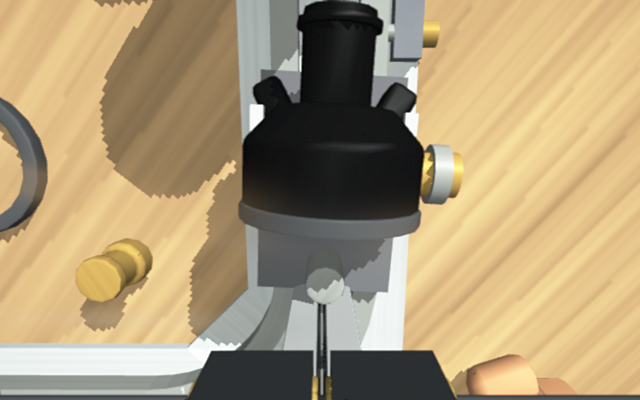

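drive_tool --increments '[{"tx": -0.019,"ty": 0.033,"tz": 0,"rx": 0,"ry": 0,"rz": 0},{"tx": -0.019,"ty": 0.033,"tz": 0,"rx": 0,"ry": 0,"rz": 0},{"tx": -0.019,"ty": 0.033,"tz": 0,"rx": 0,"ry": 0,"rz": 0},{"tx": -0.019,"ty": 0.033,"tz": 0,"rx": 0,"ry": 0,"rz": 0},{"tx": -0.019,"ty": 0.033,"tz": 0,"rx": 0,"ry": 0,"rz": 0},{"tx": -0.019,"ty": 0.033,"tz": 0,"rx": 0,"ry": 0,"rz": 0},{"tx": -0.024,"ty": 0.029,"tz": 0,"rx": 0,"ry": 0,"rz": 0},{"tx": -0.024,"ty": 0.029,"tz": 0,"rx": 0,"ry": 0,"rz": 0},{"tx": -0.024,"ty": 0.029,"tz": 0,"rx": 0,"ry": 0,"rz": 0},{"tx": -0.024,"ty": 0.029,"tz": 0,"rx": 0,"ry": 0,"rz": 0},{"tx": -0.024,"ty": 0.029,"tz": 0,"rx": 0,"ry": 0,"rz": 0},{"tx": -0.024,"ty": 0.029,"tz": 0,"rx": 0,"ry": 0,"rz": 0}]'

```text
t: 14.48
position: [0.6024, 0.0759, 0.0337]
tcp_rot: [-2.929, -1.056, 0.016]
ft_force: [2.0, -2.5, 1.5]
opening: 0.0001
```

Run:
```python
from h import *
rep()
```

```text
t 14.48 stand [94.09  6.16] z 33.71 pushdir yaw(stand) 90.13 toolz(stand) [-0.    0.03 -1.  ] F(stand) [-0.06 -3.21  1.55] M [-0.55 -0.46 -0.05] q [-0.    0.47  1.66  0.03  1.03 -0.71]
```

drive_tool --increments '[{"tx": -0.016,"ty": 0.0193,"tz": 0,"rx": 0,"ry": 0,"rz": 0},{"tx": -0.016,"ty": 0.0193,"tz": 0,"rx": 0,"ry": 0,"rz": 0},{"tx": -0.016,"ty": 0.0193,"tz": 0,"rx": 0,"ry": 0,"rz": 0},{"tx": -0.016,"ty": 0.0193,"tz": 0,"rx": 0,"ry": 0,"rz": 0},{"tx": -0.016,"ty": 0.0193,"tz": 0,"rx": 0,"ry": 0,"rz": 0},{"tx": -0.016,"ty": 0.0193,"tz": 0,"rx": 0,"ry": 0,"rz": 0}]'

```text
t: 14.98
position: [0.5986, 0.0804, 0.0338]
tcp_rot: [-2.929, -1.056, 0.016]
ft_force: [2.9, -3.1, 1.0]
opening: 0.0004
```

Run:
```python
from h import *
rep()
```

```text
t 14.98 stand [94.06 12.03] z 33.76 pushdir yaw(stand) 90.13 toolz(stand) [-0.    0.03 -1.  ] F(stand) [ 0.26 -4.25  1.03] M [-0.53 -0.39  0.02] q [ 0.    0.47  1.67  0.03  1.03 -0.7 ]
```

Post at about y=28.3. On in 2 mm bits.

drive_tool --increments '[{"tx": -0.016,"ty": 0.0193,"tz": 0,"rx": 0,"ry": 0,"rz": 0},{"tx": -0.016,"ty": 0.0193,"tz": 0,"rx": 0,"ry": 0,"rz": 0},{"tx": -0.016,"ty": 0.0193,"tz": 0,"rx": 0,"ry": 0,"rz": 0}]'

```text
t: 15.23
position: [0.5973, 0.0822, 0.0339]
tcp_rot: [-2.93, -1.057, 0.015]
ft_force: [2.8, -4.5, -0.8]
opening: 0.0004
```

drive_tool --increments '[{"tx": -0.016,"ty": 0.0193,"tz": 0,"rx": 0,"ry": 0,"rz": 0},{"tx": -0.016,"ty": 0.0193,"tz": 0,"rx": 0,"ry": 0,"rz": 0}]'

```text
t: 15.4
position: [0.5958, 0.0841, 0.0338]
tcp_rot: [-2.929, -1.056, 0.015]
ft_force: [2.9, -3.7, -0.1]
opening: 0.0007
```

drive_tool --increments '[{"tx": -0.016,"ty": 0.0193,"tz": 0,"rx": 0,"ry": 0,"rz": 0},{"tx": -0.016,"ty": 0.0193,"tz": 0,"rx": 0,"ry": 0,"rz": 0}]'

```text
t: 15.57
position: [0.5954, 0.085, 0.0339]
tcp_rot: [-2.931, -1.058, 0.013]
ft_force: [5.6, -4.8, -2.0]
opening: 0.0005
```

Run:
```python
from h import *
rep()
```

```text
t 15.57 stand [94.45 17.6 ] z 33.91 pushdir yaw(stand) 90.16 toolz(stand) [ 0.001  0.027 -1.   ] F(stand) [ 1.31 -7.29 -1.99] M [-1.24 -0.97 -0.03] q [ 0.01  0.46  1.68  0.03  1.02 -0.69]
```

drive_tool --increments '[{"tx": -0.008,"ty": 0.0097,"tz": -0.005,"rx": 0,"ry": 0,"rz": 0},{"tx": -0.008,"ty": 0.0097,"tz": 0,"rx": 0,"ry": 0,"rz": 0},{"tx": -0.008,"ty": 0.0097,"tz": 0,"rx": 0,"ry": 0,"rz": 0},{"tx": -0.008,"ty": 0.0097,"tz": 0,"rx": 0,"ry": 0,"rz": 0}]'

```text
t: 15.9
position: [0.5955, 0.0856, 0.034]
tcp_rot: [-2.933, -1.059, 0.01]
ft_force: [5.9, -7.4, -1.7]
opening: 0.0005
```

Run:
```python
from h import *
rep()
```

```text
t 15.9 stand [94.91 18.02] z 34.02 pushdir yaw(stand) 90.18 toolz(stand) [ 0.002  0.024 -1.   ] F(stand) [-0.13 -9.47 -1.66] M [-1.53 -1.15 -0.  ] q [ 0.01  0.46  1.68  0.02  1.02 -0.69]
```

drive_tool --increments '[{"tx": -0.008,"ty": 0.0097,"tz": -0.01,"rx": 0,"ry": 0,"rz": 0},{"tx": -0.008,"ty": 0.0097,"tz": -0.01,"rx": 0,"ry": 0,"rz": 0},{"tx": -0.008,"ty": 0.0097,"tz": 0,"rx": 0,"ry": 0,"rz": 0},{"tx": 0,"ty": 0,"tz": 0,"rx": 0,"ry": 0,"rz": 0}]'

```text
t: 16.23
position: [0.5955, 0.0866, 0.0339]
tcp_rot: [-2.933, -1.059, 0.007]
ft_force: [5.4, -7.4, -0.1]
opening: 0.0007
```

Run:
```python
from h import *
rep()
```

```text
t 16.23 stand [95.55 18.84] z 33.89 pushdir yaw(stand) 90.18 toolz(stand) [ 0.003  0.023 -1.   ] F(stand) [-0.53 -9.21 -0.1 ] M [-1.46 -1.19 -0.06] q [ 0.02  0.46  1.68  0.02  1.02 -0.69]
```

drive_tool --increments '[{"tx": -0.011,"ty": 0.0075,"tz": 0,"rx": 0,"ry": 0,"rz": 0},{"tx": -0.011,"ty": 0.0075,"tz": 0,"rx": 0,"ry": 0,"rz": 0},{"tx": -0.008,"ty": 0.0097,"tz": 0,"rx": 0,"ry": 0,"rz": 0},{"tx": -0.008,"ty": 0.0097,"tz": 0,"rx": 0,"ry": 0,"rz": 0}]'

```text
t: 16.57
position: [0.5941, 0.0882, 0.0339]
tcp_rot: [-2.933, -1.059, 0.007]
ft_force: [6.3, -6.6, -0.3]
opening: 0.0003
```

Run:
```python
from h import *
rep()
```

```text
t 16.57 stand [95.47 20.92] z 33.87 pushdir yaw(stand) 90.16 toolz(stand) [ 0.004  0.023 -1.   ] F(stand) [ 0.6  -9.1  -0.31] M [-1.36 -1.2  -0.05] q [ 0.02  0.46  1.68  0.02  1.01 -0.69]
```

drive_tool --increments '[{"tx": -0.01,"ty": 0.0085,"tz": 0,"rx": 0,"ry": 0,"rz": 0},{"tx": -0.01,"ty": 0.0085,"tz": 0,"rx": 0,"ry": 0,"rz": 0},{"tx": -0.008,"ty": 0.0097,"tz": 0,"rx": 0,"ry": 0,"rz": 0},{"tx": -0.008,"ty": 0.0097,"tz": 0,"rx": 0,"ry": 0,"rz": 0}]'

```text
t: 16.9
position: [0.5919, 0.0902, 0.0338]
tcp_rot: [-2.932, -1.058, 0.008]
ft_force: [4.6, -6.3, 1.2]
opening: 0.0004
```

Run:
```python
from h import *
rep()
```

```text
t 16.9 stand [95.11 23.91] z 33.83 pushdir yaw(stand) 90.15 toolz(stand) [ 0.003  0.025 -1.   ] F(stand) [-0.51 -7.8   1.22] M [-1.17 -1.04 -0.03] q [ 0.02  0.46  1.69  0.03  1.01 -0.69]
```

drive_tool --increments '[{"tx": -0.009,"ty": 0.009,"tz": 0,"rx": 0,"ry": 0,"rz": 0},{"tx": -0.009,"ty": 0.009,"tz": 0,"rx": 0,"ry": 0,"rz": 0},{"tx": -0.008,"ty": 0.0097,"tz": 0,"rx": 0,"ry": 0,"rz": 0},{"tx": -0.008,"ty": 0.0097,"tz": 0,"rx": 0,"ry": 0,"rz": 0}]'

```text
t: 17.23
position: [0.5895, 0.0926, 0.0337]
tcp_rot: [-2.93, -1.056, 0.011]
ft_force: [3.4, -3.2, 2.2]
opening: 0.0003
```

Run:
```python
from h import *
rep()
```

```text
t 17.23 stand [94.72 27.24] z 33.73 pushdir yaw(stand) 90.12 toolz(stand) [ 0.003  0.027 -1.   ] F(stand) [ 0.53 -4.64  2.23] M [-0.71 -0.71 -0.03] q [ 0.02  0.45  1.69  0.03  1.01 -0.68]
```

drive_tool --increments '[{"tx": -0.008,"ty": 0.0097,"tz": 0,"rx": 0,"ry": 0,"rz": 0},{"tx": -0.008,"ty": 0.0097,"tz": 0,"rx": 0,"ry": 0,"rz": 0},{"tx": -0.008,"ty": 0.0097,"tz": 0,"rx": 0,"ry": 0,"rz": 0},{"tx": -0.008,"ty": 0.0097,"tz": 0,"rx": 0,"ry": 0,"rz": 0}]'

```text
t: 17.57
position: [0.5869, 0.0946, 0.0334]
tcp_rot: [-2.929, -1.056, 0.014]
ft_force: [2.5, -2.3, 2.9]
opening: 0.0005
```

Run:
```python
from h import *
rep()
```

```text
t 17.57 stand [94.1  30.44] z 33.36 pushdir yaw(stand) 90.11 toolz(stand) [ 0.001  0.03  -1.   ] F(stand) [ 0.44 -3.36  2.91] M [-0.44 -0.56 -0.01] q [ 0.03  0.45  1.69  0.03  1.01 -0.68]
```

drive_tool --increments '[{"tx": -0.008,"ty": 0.0097,"tz": 0,"rx": 0,"ry": 0,"rz": 0},{"tx": -0.008,"ty": 0.0097,"tz": 0,"rx": 0,"ry": 0,"rz": 0},{"tx": -0.008,"ty": 0.0097,"tz": 0,"rx": 0,"ry": 0,"rz": 0}]'

```text
t: 17.82
position: [0.5844, 0.096, 0.0324]
tcp_rot: [-2.928, -1.056, 0.018]
ft_force: [2.1, -1.6, 2.0]
opening: 0.0003
```

Run:
```python
from h import *
rep()
```

```text
t 17.82 stand [93.03 33.09] z 32.43 pushdir yaw(stand) 90.13 toolz(stand) [-0.001  0.032 -0.999] F(stand) [ 0.59 -2.58  1.95] M [-0.35 -0.39  0.03] q [ 0.03  0.45  1.7   0.03  1.01 -0.68]
```

drive_tool --increments '[{"tx": -0.003,"ty": 0.0137,"tz": 0.015,"rx": 0,"ry": 0,"rz": 0},{"tx": -0.003,"ty": 0.0137,"tz": 0.01,"rx": 0,"ry": 0,"rz": 0}]'

```text
t: 17.98
position: [0.5844, 0.0964, 0.033]
tcp_rot: [-2.929, -1.057, 0.019]
ft_force: [2.7, -2.9, -3.4]
opening: 0.0005
```

Run:
```python
from h import *
rep()
```

```text
t 17.98 stand [93.22 33.45] z 33.03 pushdir yaw(stand) 90.15 toolz(stand) [-0.002  0.031 -1.   ] F(stand) [ 0.24 -4.01 -3.4 ] M [-0.66 -0.52 -0.03] q [ 0.03  0.45  1.7   0.03  1.01 -0.68]
```

drive_tool --increments '[{"tx": -0.004,"ty": 0.013,"tz": 0,"rx": 0,"ry": 0,"rz": 0},{"tx": -0.004,"ty": 0.013,"tz": 0,"rx": 0,"ry": 0,"rz": 0}]'

```text
t: 18.15
position: [0.5844, 0.0971, 0.0332]
tcp_rot: [-2.929, -1.057, 0.019]
ft_force: [2.9, -5.1, -2.4]
opening: 0.0003
```

Run:
```python
from h import *
rep()
```

```text
t 18.15 stand [93.65 33.97] z 33.18 pushdir yaw(stand) 90.15 toolz(stand) [-0.002  0.03  -1.   ] F(stand) [-1.03 -5.73 -2.38] M [-0.86 -0.46  0.01] q [ 0.03  0.45  1.7   0.03  1.01 -0.67]
```

drive_tool --increments '[{"tx": -0.008,"ty": 0.0097,"tz": -0.01,"rx": 0,"ry": 0,"rz": 0},{"tx": -0.008,"ty": 0.0097,"tz": 0,"rx": 0,"ry": 0,"rz": 0}]'

```text
t: 18.32
position: [0.5843, 0.0976, 0.0332]
tcp_rot: [-2.93, -1.057, 0.017]
ft_force: [2.8, -5.4, -2.8]
opening: 0.0003
```

Run:
```python
from h import *
rep()
```

```text
t 18.32 stand [93.94 34.44] z 33.21 pushdir yaw(stand) 90.15 toolz(stand) [-0.001  0.029 -1.   ] F(stand) [-1.29 -5.89 -2.79] M [-1.04 -0.56 -0.01] q [ 0.03  0.45  1.7   0.03  1.01 -0.67]
```

drive_tool --increments '[{"tx": -0.008,"ty": 0.0097,"tz": 0,"rx": 0,"ry": 0,"rz": 0},{"tx": 0,"ty": 0,"tz": 0,"rx": 0,"ry": 0,"rz": 0}]'

```text
t: 18.48
position: [0.5842, 0.0979, 0.0332]
tcp_rot: [-2.93, -1.057, 0.016]
ft_force: [3.1, -4.0, -2.8]
opening: 0.0003
```

Run:
```python
from h import *
rep()
```

```text
t 18.48 stand [94.11 34.69] z 33.23 pushdir yaw(stand) 90.15 toolz(stand) [-0.001  0.028 -1.   ] F(stand) [-0.16 -5.08 -2.83] M [-1.13 -0.57  0.04] q [ 0.03  0.45  1.7   0.03  1.01 -0.67]
```

drive_tool --increments '[{"tx": -0.008,"ty": 0.0097,"tz": -0.01,"rx": 0,"ry": 0,"rz": 0},{"tx": 0,"ty": 0,"tz": -0.005,"rx": 0,"ry": 0,"rz": 0}]'

```text
t: 18.65
position: [0.5842, 0.0979, 0.0331]
tcp_rot: [-2.931, -1.058, 0.015]
ft_force: [2.6, -6.1, 0.5]
opening: 0.0005
```

Run:
```python
from h import *
rep()
```

```text
t 18.65 stand [94.12 34.71] z 33.08 pushdir yaw(stand) 90.17 toolz(stand) [-0.001  0.028 -1.   ] F(stand) [-1.92 -6.34  0.5 ] M [-1.23 -0.45  0.03] q [ 0.03  0.45  1.7   0.03  1.01 -0.67]
```

drive_tool --increments '[{"tx": -0.008,"ty": 0.0097,"tz": -0.005,"rx": 0,"ry": 0,"rz": 0},{"tx": 0,"ty": 0,"tz": 0,"rx": 0,"ry": 0,"rz": 0}]'

```text
t: 18.82
position: [0.5843, 0.0981, 0.0331]
tcp_rot: [-2.931, -1.058, 0.014]
ft_force: [2.5, -6.2, 0.2]
opening: 0.0002
```

Run:
```python
from h import *
s=rep(); im,d=r.get_image('wrist'); save(im,'w11.png');np.savez('pics/w11.npz',im=im,d=d,p=s['position'],rv=s['tcp_rot'])
rep()
```

```text
t 18.82 stand [94.24 34.81] z 33.11 pushdir yaw(stand) 90.17 toolz(stand) [-0.     0.027 -1.   ] F(stand) [-1.99 -6.4   0.21] M [-1.29 -0.58  0.03] q [ 0.03  0.45  1.7   0.02  1.01 -0.67]
t 18.87 stand [94.23 34.82] z 33.12 pushdir yaw(stand) 90.17 toolz(stand) [-0.     0.027 -1.   ] F(stand) [-2.14 -7.1  -0.05] M [-1.34 -0.56 -0.04] q [ 0.03  0.45  1.7   0.02  1.01 -0.67]
```

View pics/w11.png

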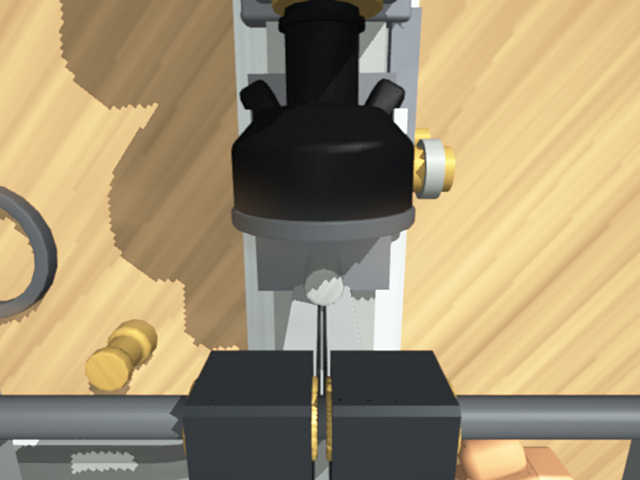

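drive_tool --increments '[{"tx": -0.01,"ty": 0.009,"tz": 0,"rx": 0,"ry": 0,"rz": 0},{"tx": -0.008,"ty": 0.0097,"tz": 0,"rx": 0,"ry": 0,"rz": 0},{"tx": 0,"ty": 0,"tz": 0,"rx": 0,"ry": 0,"rz": 0}]'

```text
t: 19.12
position: [0.5843, 0.0987, 0.0332]
tcp_rot: [-2.932, -1.058, 0.012]
ft_force: [3.8, -6.9, -0.2]
opening: 0.0001
```

Run:
```python
from h import *
rep()
```

```text
t 19.12 stand [94.61 35.26] z 33.15 pushdir yaw(stand) 90.17 toolz(stand) [ 0.001  0.026 -1.   ] F(stand) [-1.45 -7.69 -0.17] M [-1.41 -0.68 -0.  ] q [ 0.04  0.45  1.7   0.02  1.01 -0.67]
```

drive_tool --increments '[{"tx": -0.01,"ty": 0.009,"tz": 0,"rx": 0,"ry": 0,"rz": 0},{"tx": 0,"ty": 0,"tz": 0,"rx": 0,"ry": 0,"rz": 0}]'

```text
t: 19.28
position: [0.5842, 0.0989, 0.0332]
tcp_rot: [-2.932, -1.059, 0.012]
ft_force: [4.6, -6.8, -1.4]
opening: 0.0006
```

Run:
```python
from h import *
rep()
```

```text
t 19.28 stand [94.7  35.46] z 33.17 pushdir yaw(stand) 90.18 toolz(stand) [ 0.001  0.025 -1.   ] F(stand) [-0.78 -8.12 -1.4 ] M [-1.47 -0.93  0.01] q [ 0.04  0.45  1.7   0.02  1.01 -0.67]
```

drive_tool --increments '[{"tx": -0.01,"ty": 0.009,"tz": 0,"rx": 0,"ry": 0,"rz": 0},{"tx": -0.008,"ty": 0.0097,"tz": -0.005,"rx": 0,"ry": 0,"rz": 0},{"tx": 0,"ty": 0,"tz": 0,"rx": 0,"ry": 0,"rz": 0}]'

```text
t: 19.53
position: [0.5842, 0.0992, 0.0332]
tcp_rot: [-2.933, -1.059, 0.01]
ft_force: [4.3, -8.7, -0.4]
opening: 0.0001
```

Run:
```python
from h import *
s=rep(); im,d=r.get_image('wrist');np.savez('pics/w12.npz',im=im,d=d,p=s['position'],rv=s['tcp_rot'])
rep()
```

```text
t 19.53 stand [94.87 35.77] z 33.17 pushdir yaw(stand) 90.19 toolz(stand) [ 0.002  0.024 -1.   ] F(stand) [-2.22 -9.44 -0.41] M [-1.64 -0.97 -0.04] q [ 0.04  0.45  1.7   0.02  1.01 -0.67]
t 19.58 stand [94.86 35.82] z 33.17 pushdir yaw(stand) 90.19 toolz(stand) [ 0.002  0.024 -1.   ] F(stand) [-0.97 -9.5  -0.77] M [-1.59 -0.98  0.05] q [ 0.04  0.45  1.7   0.02  1.01 -0.67]
```

drive_tool --increments '[{"tx": 0.016,"ty": -0.0193,"tz": 0,"rx": 0,"ry": 0,"rz": 0},{"tx": 0.016,"ty": -0.0193,"tz": 0,"rx": 0,"ry": 0,"rz": 0},{"tx": 0,"ty": 0,"tz": 0,"rx": 0,"ry": 0,"rz": 0}]'

```text
t: 19.83
position: [0.5842, 0.0991, 0.0331]
tcp_rot: [-2.931, -1.057, 0.012]
ft_force: [2.6, -5.1, 0.4]
opening: 0.0005
```

Run:
```python
from h import *
rep()
```

```text
t 19.83 stand [94.82 35.69] z 33.07 pushdir yaw(stand) 90.13 toolz(stand) [ 0.001  0.028 -1.   ] F(stand) [-1.22 -5.6   0.38] M [-0.97 -0.57  0.06] q [ 0.04  0.45  1.7   0.03  1.01 -0.67]
```

drive_tool --increments '[{"tx": 0.016,"ty": -0.0193,"tz": 0,"rx": 0,"ry": 0,"rz": 0},{"tx": 0.016,"ty": -0.0193,"tz": 0,"rx": 0,"ry": 0,"rz": 0},{"tx": 0,"ty": 0,"tz": 0,"rx": 0,"ry": 0,"rz": 0}]'

```text
t: 20.08
position: [0.5844, 0.0986, 0.0329]
tcp_rot: [-2.929, -1.055, 0.015]
ft_force: [1.4, -2.6, 2.8]
opening: 0.0004
```

Run:
```python
from h import *
rep()
```

```text
t 20.08 stand [94.63 35.1 ] z 32.9 pushdir yaw(stand) 90.11 toolz(stand) [ 0.001  0.03  -1.   ] F(stand) [-0.52 -2.9   2.8 ] M [-0.53 -0.4   0.  ] q [ 0.03  0.45  1.7   0.03  1.01 -0.67]
```

drive_tool --increments '[{"tx": 0.016,"ty": -0.0193,"tz": 0.01,"rx": 0,"ry": 0,"rz": 0},{"tx": 0.016,"ty": -0.0193,"tz": 0.01,"rx": 0,"ry": 0,"rz": 0},{"tx": 0,"ty": 0,"tz": 0,"rx": 0,"ry": 0,"rz": 0}]'

```text
t: 20.33
position: [0.5845, 0.0974, 0.033]
tcp_rot: [-2.927, -1.055, 0.018]
ft_force: [1.0, 0.3, -0.3]
opening: 0.0007
```

Run:
```python
from h import *
rep()
```

```text
t 20.33 stand [93.94 34.12] z 32.99 pushdir yaw(stand) 90.11 toolz(stand) [-0.001  0.032 -0.999] F(stand) [ 0.95 -0.36 -0.33] M [-0.1 -0.1 -0. ] q [ 0.03  0.45  1.7   0.03  1.01 -0.68]
```

drive_tool --increments '[{"tx": 0.016,"ty": -0.0193,"tz": 0,"rx": 0,"ry": 0,"rz": 0},{"tx": 0.016,"ty": -0.0193,"tz": 0,"rx": 0,"ry": 0,"rz": 0},{"tx": 0.016,"ty": -0.0193,"tz": 0,"rx": 0,"ry": 0,"rz": 0},{"tx": 0,"ty": 0,"tz": 0,"rx": 0,"ry": 0,"rz": 0},{"tx": 0,"ty": 0,"tz": 0,"rx": 0,"ry": 0,"rz": 0}]'

```text
t: 20.75
position: [0.5871, 0.0945, 0.0331]
tcp_rot: [-2.929, -1.056, 0.016]
ft_force: [0.0, 0.1, -0.3]
opening: 0.0003
```

Run:
```python
from h import *
s=rep(); im,d=r.get_image('wrist');np.savez('pics/w13.npz',im=im,d=d,p=s['position'],rv=s['tcp_rot']); save(im[:400],'w13.png')
c=r.camera_params('wrist')
for n in('w10','w11','w12','w13'):
    a=np.load(f'pics/{n}.npz');T=wristT(a['p'],a['rv'])
    v,u=np.mgrid[:480,:640];d=a['d'];P=np.stack([(u-c['cx'])/c['fx']*d,(v-c['cy'])/c['fy']*d,d],-1)@T[:3,:3].T+T[:3,3]
    Q=P.reshape(-1,3); S=np.c_[st(Q),Q[:,2]*1000]; 
    # inlet knob / post top / deck rear
    g=(S[:,2]>60)&(S[:,2]<67)&(abs(S[:,0]-95)<9.5)&((u.ravel()>300)&(u.ravel()<345)&(v.ravel()>265)&(v.ravel()<304))
    tip=st(a['p'])[0]
    f=(S[:,2]>95)&(abs(S[:,0]-95)<25)&(v.ravel()<240)&(v.ravel()>90)
    print(n,'post rows',np.round(np.percentile(S[g,1],[2,50,98]),1),'tcp',tip,'housing top y',np.round(np.percentile(S[f,1],[2,98]),1))
```

```text
t 20.75 stand [94.13 30.25] z 33.13 pushdir yaw(stand) 90.12 toolz(stand) [-0.    0.03 -1.  ] F(stand) [ 0.11  0.07 -0.3 ] M [-0.07 -0.02 -0.01] q [ 0.03  0.45  1.69  0.03  1.02 -0.68]
w10 post rows [-1.2  6.2 12.7] tcp [ 92.90788316 -11.36155776] housing top y [33.1 61.6]
w11 post rows [45.2 52.4 58.9] tcp [94.23723958 34.81221118] housing top y [ 79.5 108.4]
w12 post rows [46.3 53.3 59.7] tcp [94.8679588  35.76902131] housing top y [ 80.6 109.9]
w13 post rows [44.5 50.6 55.4] tcp [94.13035826 30.25061152] housing top y [ 78.8 105.4]
```

View pics/w13.png

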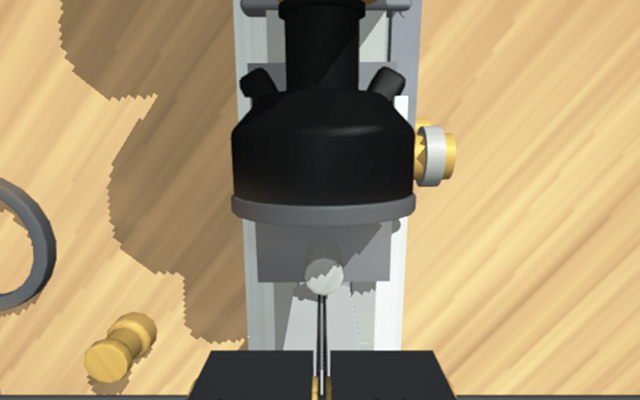

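Run:
```python
from h import *
c=r.camera_params('wrist')
ims=[]
for n in('w10','w11','w12','w13'):
    a=np.load(f'pics/{n}.npz'); im=a['im']; z=cv2.resize(im[150:310,225:465],None,fx=1.6,fy=1.6,interpolation=cv2.INTER_CUBIC); ims.append(z)
    T=wristT(a['p'],a['rv']); g=cv2.cvtColor(im,cv2.COLOR_RGB2GRAY).astype(float)
    # flange rear lower edge profile at columns (z~?), deck rear edge at cols 270, 375
    def edge(u,v0,v1):
        col=g[v0:v1,u-2:u+3].mean(1); d=np.diff(col); k=np.argmax(abs(d)); 
        if 0<k<len(d)-1:
            y0,y1,y2=abs(d[k-1:k+2]); k+= .5*(y0-y2)/(y0-2*y1+y2)
        return v0+k+.5
    out=[]
    for u in(262,266,270,376,380,384):
        v=edge(u,270,300); out.append(round(st(unproj(u,v,.030,T,c))[0][1],2))
    print(n,'deck rear edge',out,'-> post',np.round(np.median(out)+16,2), 'tcp',st(a['p'])[0])
save(np.vstack([np.hstack(ims[:2]),np.hstack(ims[2:])]),'cmp.png')
```

```text
w10 deck rear edge [np.float64(-6.97), np.float64(-7.04), np.float64(-7.07), np.float64(-9.5), np.float64(-9.4), np.float64(-9.49)] -> post 7.76 tcp [ 92.90788316 -11.36155776]
w11 deck rear edge [np.float64(37.37), np.float64(37.38), np.float64(37.39), np.float64(38.12), np.float64(38.17), np.float64(38.17)] -> post 53.76 tcp [94.23723958 34.81221118]
w12 deck rear edge [np.float64(38.08), np.float64(38.09), np.float64(38.17), np.float64(39.15), np.float64(39.26), np.float64(39.27)] -> post 54.66 tcp [94.8679588  35.76902131]
w13 deck rear edge [np.float64(37.08), np.float64(37.08), np.float64(37.09), np.float64(37.83), np.float64(37.88), np.float64(37.88)] -> post 53.46 tcp [94.13035826 30.25061152]
```

View pics/cmp.png

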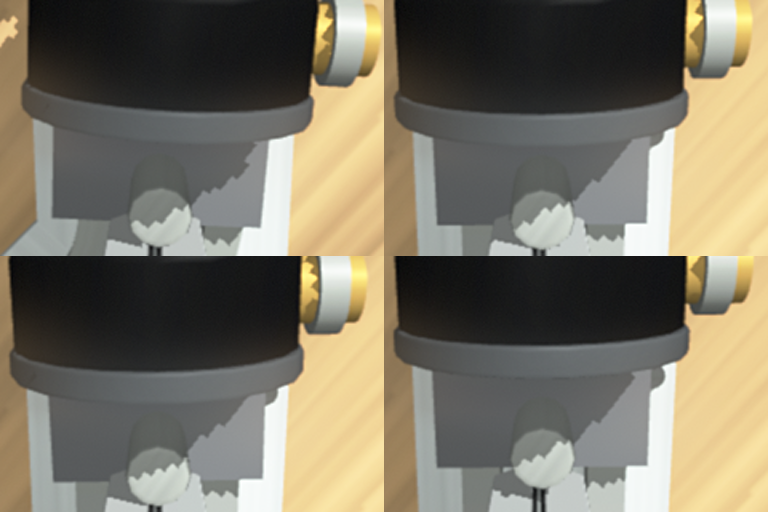

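drive_tool --increments '[{"tx": 0.1,"ty": -0.12,"tz": 0,"rx": 0,"ry": 0,"rz": 0},{"tx": 0.1,"ty": -0.12,"tz": 0,"rx": 0,"ry": 0,"rz": 0},{"tx": 0,"ty": 0,"tz": 0.4,"rx": 0,"ry": 0,"rz": 0},{"tx": 0,"ty": 0,"tz": 0.6,"rx": 0,"ry": 0,"rz": 0},{"tx": 0,"ty": 0,"tz": 0.6,"rx": 0,"ry": 0,"rz": 0},{"tx": 0,"ty": 0,"tz": 0.6,"rx": 0,"ry": 0,"rz": 0},{"tx": -0.1,"ty": 0.12,"tz": 0,"rx": 0,"ry": 0,"rz": 0},{"tx": -0.2,"ty": 0.24,"tz": 0,"rx": 0,"ry": 0,"rz": 0},{"tx": -0.2,"ty": 0.24,"tz": 0,"rx": 0,"ry": 0,"rz": 0},{"tx": -0.1,"ty": 0.12,"tz": 0,"rx": 0,"ry": 0,"rz": 0},{"tx": 0,"ty": 0,"tz": 0,"rx": 0,"ry": 0,"rz": 0},{"tx": 0,"ty": 0,"tz": 0,"rx": 0,"ry": 0,"rz": 0}]'

```text
t: 21.8
position: [0.5703, 0.1142, 0.1203]
tcp_rot: [-2.928, -1.058, 0.019]
ft_force: [-0.4, -0.1, -0.5]
opening: 0.0003
```

Run:
```python
from h import *
s=rep(); im,d=r.get_image('wrist');np.savez('pics/w14.npz',im=im,d=d,p=s['position'],rv=s['tcp_rot']); save(im,'w14.png')
save(cv2.resize(im[0:150,220:420],None,fx=4,fy=4,interpolation=cv2.INTER_CUBIC),'w14z.png')
```

```text
t 21.8 stand [93.7  56.17] z 120.27 pushdir yaw(stand) 90.21 toolz(stand) [-0.002  0.031 -1.   ] F(stand) [-0.36  0.18 -0.52] M [-0.04 -0.03  0.01] q [ 0.06  0.35  1.61  0.03  1.2  -0.64]
```

View pics/w14.png

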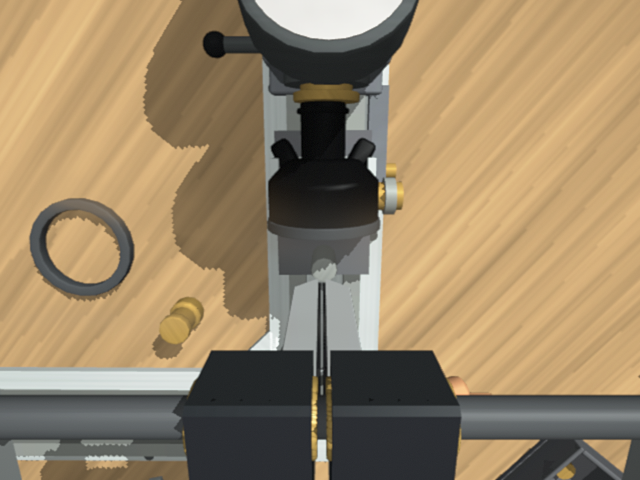

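View pics/w14z.png

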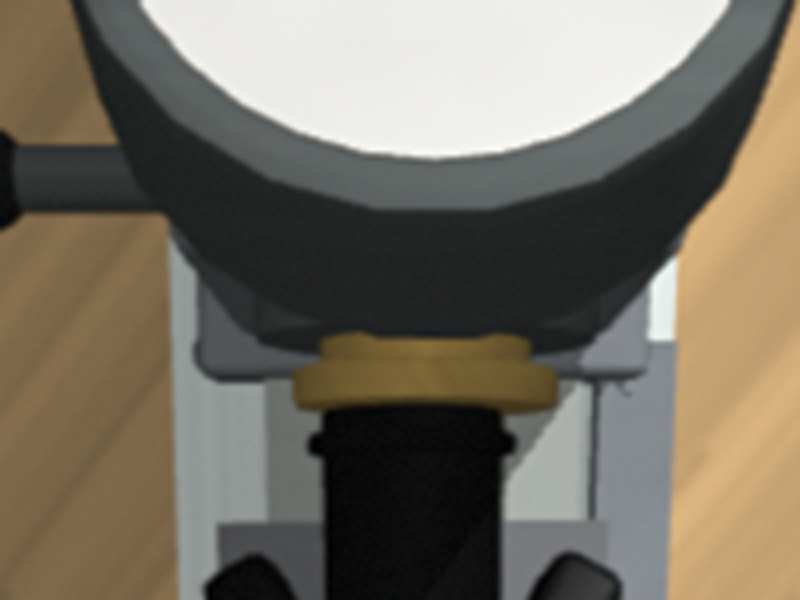

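Run:
```python
from h import *
o=[]
for n,(y0,y1,x0,x1) in {'top':(265,305,225,285),'scene':(155,215,310,370)}.items():
    im,d=r.get_image(n); np.savez(f'pics/{n}1.npz',im=im,d=d)
    a=np.load(f'pics/{n}0.npz')['im']
    f=380/(x1-x0)
    z=[cv2.resize(q[y0:y1,x0:x1],(380,int(f*(y1-y0))),interpolation=cv2.INTER_CUBIC) for q in(a,im)]
    o.append(np.hstack(z))
save(np.vstack(o)[:600],'dial.png')
c=r.camera_params('wrist');a=np.load('pics/w14.npz');T=wristT(a['p'],a['rv'])
g=cv2.cvtColor(a['im'],cv2.COLOR_RGB2GRAY)
print(g[78:110,326], g[78:110,300])
```

```text
[ 34  34  34  34  31  30  58 104 112 110 108  99 101 102 103 103 103 102
 101 100  92  69  47  20  13  13  14  13  13  10  11  11] [32 33 35 32 32 31 41 53 57 57 57 70 78 82 82 81 81 81 81 83 83 79 62 55
 53 56 54 54 52 43 19  8]
```

View pics/dial.png

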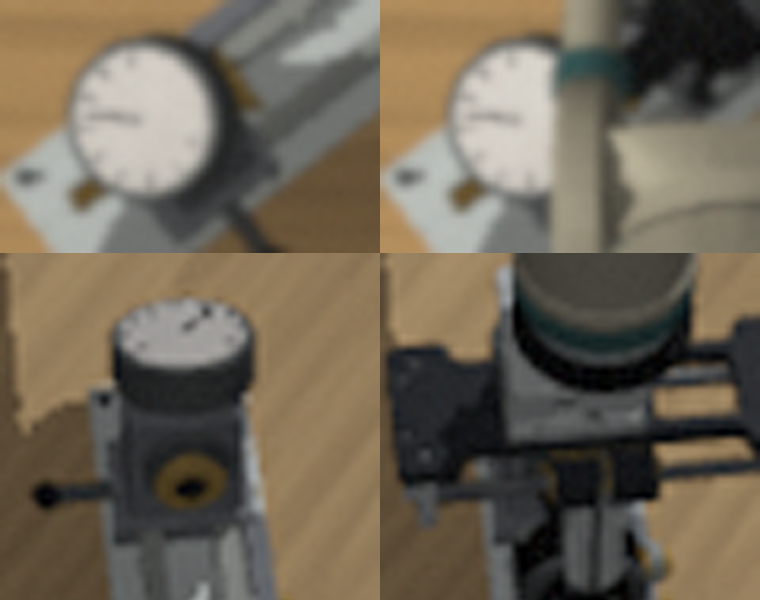

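Run:
```python
from h import *
c=r.camera_params('wrist');np.set_printoptions(linewidth=200)
def cloud(n):
    a=np.load(f'pics/{n}.npz');T=wristT(a['p'],a['rv']);d=a['d']
    v,u=np.mgrid[:480,:640];P=np.stack([(u-c['cx'])/c['fx']*d,(v-c['cy'])/c['fy']*d,d],-1)@T[:3,:3].T+T[:3,3]
    return np.c_[st(P.reshape(-1,3)),P.reshape(-1,3)[:,2]*1000].reshape(480,640,3),T
S,T=cloud('w14'); print('cam stand',st(T[:3,3]),T[2,3])
for v in range(70,112,2): print(v,[tuple(np.round(S[v,u],1)) for u in (276,284,310,326,372,378)])
S,T=cloud('w2');print('cam stand',st(T[:3,3]),T[2,3])
im=np.load('pics/w2.npz')['im']
save(cv2.resize(im[30:135,150:290],None,fx=5.5,fy=5.5,interpolation=cv2.INTER_CUBIC),'w2z.png')
for v in range(55,125,4): print(v,[tuple(np.round(S[v,u],0).astype(int).tolist()) for u in (170,176,180,184,188,192,196,200,204)])
```

```text
cam stand [[ 92.98042552 129.07410557]] 0.3010025237044757
70 [(np.float64(69.6), np.float64(161.5), np.float64(75.8)), (np.float64(77.5), np.float64(155.0), np.float64(121.0)), (np.float64(88.3), np.float64(153.8), np.float64(130.0)), (np.float64(94.5), np.float64(153.8), np.float64(130.0)), (np.float64(113.3), np.float64(155.4), np.float64(119.9)), (np.float64(121.0), np.float64(161.4), np.float64(78.3))]
72 [(np.float64(69.0), np.float64(161.4), np.float64(70.3)), (np.float64(77.4), np.float64(154.5), np.float64(119.1)), (np.float64(93.0), np.float64(129.1), np.float64(301.0)), (np.float64(94.5), np.float64(153.1), np.float64(130.0)), (np.float64(113.5), np.float64(154.8), np.float64(118.3)), (np.float64(121.9), np.float64(161.5), np.float64(71.2))]
74 [(np.float64(68.1), np.float64(161.6), np.float64(61.7)), (np.float64(73.2), np.float64(160.3), np.float64(71.0)), (np.float64(88.2), np.float64(152.8), np.float64(126.6)), (np.float64(94.5), np.float64(152.7), np.float64(127.3)), (np.float64(93.0), np.float64(129.1), np.float64(301.0)), (np.float64(123.3), np.float64(162.0), np.flo
[... 8158 characters left out ...]
 (75, 147, 21)]
107 [(69, 162, 84), (69, 162, 68), (70, 163, 54), (70, 162, 42), (71, 163, 28), (71, 160, 23), (71, 156, 20), (71, 153, 17), (71, 148, 20)]
111 [(66, 164, 78), (66, 164, 64), (66, 163, 55), (66, 163, 42), (67, 163, 28), (67, 161, 22), (67, 157, 20), (67, 156, 8), (67, 152, 6)]
115 [(63, 185, 21), (63, 178, 21), (63, 174, 21), (63, 170, 22), (63, 166, 21), (63, 162, 20), (63, 156, 24), (63, 156, 10), (63, 153, 6)]
119 [(59, 186, 17), (59, 179, 19), (59, 177, 14), (59, 175, 7), (59, 171, 6), (59, 166, 5), (59, 161, 10), (59, 158, 5), (59, 153, 5)]
123 [(55, 186, 21), (55, 181, 16), (55, 180, 5), (55, 176, 5), (55, 171, 5), (55, 167, 6), (55, 163, 5), (55, 159, 3), (55, 154, 5)]
```

View pics/w2z.png

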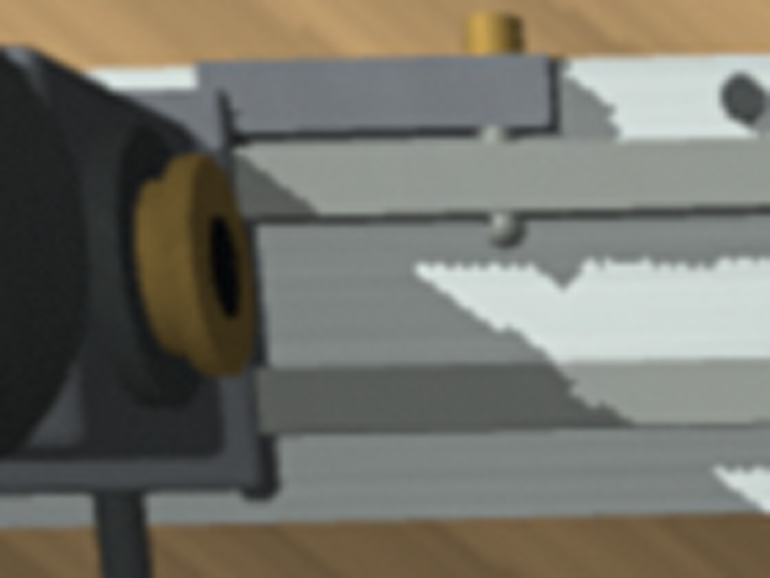

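```bash
cat > meas.py <<'E'
from h import *
import sys
c=r.camera_params('wrist')
def cloud(n):
    a=np.load(f'pics/{n}.npz');T=wristT(a['p'],a['rv']);d=a['d']
    v,u=np.mgrid[:480,:640];P=np.stack([(u-c['cx'])/c['fx']*d,(v-c['cy'])/c['fy']*d,d],-1)@T[:3,:3].T+T[:3,3]
    return np.c_[st(P.reshape(-1,3)),P.reshape(-1,3)[:,2]*1000].reshape(480,640,3)
for n in sys.argv[1:]:
    S=cloud(n).reshape(-1,3); x,y,z=S.T
    m=lambda k:(k.sum(),np.round(np.percentile(y[k],[10,50,90]),2) if k.sum() else None)
    r2=np.hypot(x-95,z-66)
    print(n,'face',m((r2<16.5)&(z>55)&(z<78)&(r2>13.5)&(abs(y-147)<3.)),'lip',m((z>8)&(z<17)&(abs(y-155.5)<2.5)&(x>62)&(x<128)),
     'blockface',m((z>25)&(z<75)&(abs(y-162)<2.5)&(abs(x-95)>18)&(abs(x-95)<36)), 'lipx',m((z>26)&(z<60)&(abs(y-156)<2)&(abs(x-95)>18.5)&(abs(x-95)<40)))
E
python3 meas.py w2 w14 w13 w12 w11
```

```text
w2 face (np.int64(56), array([145.99, 146.23, 146.78])) lip (np.int64(86), array([154.7 , 156.04, 156.47])) blockface (np.int64(265), array([161.87, 162.31, 163.02])) lipx (np.int64(9), array([155.84, 156.23, 156.35]))
w14 face (np.int64(71), array([145.08, 147.1 , 147.79])) lip (np.int64(36), array([153.43, 155.41, 155.55])) blockface (np.int64(177), array([161.34, 161.53, 162.08])) lipx (np.int64(7), array([155.42, 155.48, 155.54]))
w13 face (np.int64(35), array([146.78, 147.06, 147.26])) lip (np.int64(160), array([153.95, 155.36, 155.65])) blockface (np.int64(0), None) lipx (np.int64(0), None)
w12 face (np.int64(412), array([144.58, 148.23, 148.52])) lip (np.int64(151), array([153.77, 155.36, 155.59])) blockface (np.int64(95), array([161.21, 161.45, 161.85])) lipx (np.int64(0), None)
w11 face (np.int64(349), array([146.91, 147.37, 147.63])) lip (np.int64(154), array([153.94, 155.39, 155.63])) blockface (np.int64(25), array([161.17, 161.38, 161.61])) lipx (np.int64(0), None)
```

drive_tool --increments '[{"tx": 0,"ty": 0,"tz": 0.4,"rx": 0,"ry": 0,"rz": 0},{"tx": 0,"ty": 0,"tz": 0.6,"rx": 0,"ry": 0,"rz": 0},{"tx": 0.1,"ty": -0.12,"tz": 0.6,"rx": 0,"ry": 0,"rz": 0},{"tx": 0.1,"ty": -0.12,"tz": 0.4,"rx": 0,"ry": 0,"rz": 0},{"tx": 0,"ty": 0,"tz": 0,"rx": 0,"ry": 0,"rz": 0},{"tx": 0,"ty": 0,"tz": 0,"rx": 0,"ry": 0,"rz": 0},{"tx": 0,"ty": 0,"tz": 0,"rx": 0,"ry": 0,"rz": 0},{"tx": 0,"ty": 0,"tz": 0,"rx": 0,"ry": 0,"rz": 0}]'

```text
t: 22.62
position: [0.5781, 0.1041, 0.1995]
tcp_rot: [-2.928, -1.056, 0.021]
ft_force: [0.3, 1.0, -1.1]
opening: 0.0004
```

```bash
python3 - <<'E'
from h import *
s=rep(); im,d=r.get_image('wrist');np.savez('pics/w15.npz',im=im,d=d,p=s['position'],rv=s['tcp_rot']); save(im,'w15.png')
E
python3 meas.py w14 w15
```

```text
t 22.62 stand [93.35 43.36] z 199.54 pushdir yaw(stand) 90.12 toolz(stand) [-0.003  0.032 -0.999] F(stand) [ 0.87  0.63 -1.1 ] M [-0.05 -0.04  0.01] q [ 0.04  0.31  1.47  0.02  1.38 -0.65]
w14 face (np.int64(71), array([145.08, 147.1 , 147.79])) lip (np.int64(36), array([153.43, 155.41, 155.55])) blockface (np.int64(177), array([161.34, 161.52, 162.07])) lipx (np.int64(7), array([155.42, 155.47, 155.54]))
w15 face (np.int64(34), array([145.09, 147.05, 148.58])) lip (np.int64(21), array([153.71, 155.35, 155.56])) blockface (np.int64(140), array([161.27, 161.5 , 162.06])) lipx (np.int64(6), array([155.3 , 155.44, 155.56]))
```

View pics/w15.png

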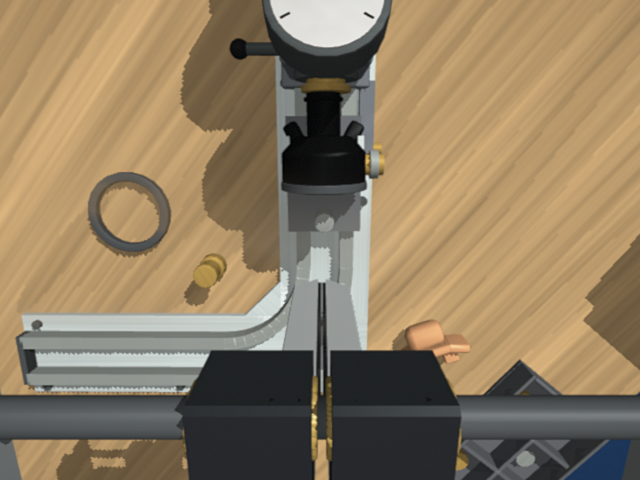

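```bash
python3 -c "
from cell import r
print(r.finish_job())"
```

```text
the job is handed in; nothing more can be done
None
```

The carrier is home against the adapter with the catch passed. The arm let go and backed clear, and I handed the job in at about 22.7 s.

I pushed the post from behind with the shut fingers, along leg one, round the bend and up leg two. The highest push I read was about 9.5 N at the catch, and the same again when seating the carrier against the adapter. These are end-of-call readings, so a brief higher peak could have gone unseen.

**What the last checks showed:**
- **Catch passed:** the push rose to about 9.5 N and dropped back to 3–5 N, over the stretch expected before home.
- **Adapter pressed back:** it was about 2.8 mm at the deepest push and settled at about 1.6 mm (±0.3) after release. That is a little under the nominal 2 mm, but it pushes back with about 4 N, more than the 1–3 N of sliding friction. The adapter face stayed put in three pictures over about 2 s.
- **Carrier and bench:** the carrier sits on its rails. The ring, brass housing and orange mouthpiece look undisturbed in the last picture. The other items were not checked again at the end, but the arm did not go near them.

**What disagreed or was not tested:**
- The settled adapter reading falls a few tenths short of 2 mm, close to the measuring error.
- I did not pull back on the carrier to prove the catch holds. That rests on the force pattern and on the carrier staying still.
- Friction from the fingers lifted the carrier by up to about 3.4 N for short moments. This is below its weight of about 9 N, so it stayed down.

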